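# Load a banding machine with cartons in two rows

## Task

Slide the banding machine's guard fully open, then stand every carton from the bench upright and square inside a white outline of the mat of its own colour, one to an outline, so that each colour makes a neat row. Then slide the guard fully shut over them and, only with it shut, press the green start button; leave the cartons in place under the shut guard and do not disturb the tape roll, the bottle or the cardboard box.

Things in the scene. Friction and masses are not known exactly. Their poses are not given: they have to be found in the camera images.
- mat_teal: dark teal mat fixed on the machine's loading deck, 80 (x) x 222 (y) x 2 mm thick, printed with three white outlines (44 x 56 mm) in a row along its y axis: their centres lie at y = -74, 0 and +74 mm, x = 0. Origin: centre of its underside (30 mm above the bench); z up. The two mats lie side by side, rows parallel, centres 90 mm apart, either one nearer the robot; deck and mats may be turned a few degrees on the bench
- mat_orange: dark orange mat on the same loading deck, otherwise like the teal one
- guard (a joint): sliding guard, m: 0 = fully shut over the loading deck, 0.265 = fully open, parked over the blue drive unit (70 mm high). It opens along -y of the mats and stays where it is left (about 2 N friction). A clear tunnel with an orange frame, 236 (x) x 232 (y) mm, open at both y ends, underside 85 and top 90 mm above the bench. Machine base: 236 x 510 x 30 mm, with flush tracks along its long edges
- guard_grip (a point): centre of the black upright handle on the middle of the guard's top: 60 mm long (guard's x) x 14 mm thick (guard's y, the sliding direction) x 40 mm high, from 90 to 130 mm above the bench; axes parallel to the mats'. Shut, it stands over the point midway between the two mats' centres
- start_top (a point): middle of the top of the green round start button (32 mm across, about 6 mm travel, sprung, 4 N when fully down, pressed straight down) on the console on the robot's side of the machine, beside the parking end
- start (a joint): travel of the start button, m: 0 = up, 0.006 = fully pressed
- tape_roll_center (a point): roll of brown tape lying flat on the bench, 96 mm across, 45 mm high (bystander); point at its centre
- jug_center (a point): white bottle with a blue label, 72 mm across, 170 mm high (bystander); point half-way up
- spares_box_center (a point): open cardboard box 80 x 140 x 50 mm (bystander); point at its centre, 25 mm up
- teal1_center (a point): small teal carton with dark red panels and a paper band, 38 (its x) x 50 (its y) x 34 mm high, about 60 to 140 g; point at its centre, 17 mm above its underside; z up. In place it stands on the teal mat, inside an outline, its 50 mm side along the mat's y (the row). May be absent (None)
- teal2_center (a point): small teal carton with dark red panels and a paper band, 38 (its x) x 50 (its y) x 34 mm high, about 60 to 140 g; point at its centre, 17 mm above its underside; z up. In place it stands on the teal mat, inside an outline, its 50 mm side along the mat's y (the row). May be absent (None)
- teal3_center (a point): small teal carton with dark red panels and a paper band, 38 (its x) x 50 (its y) x 34 mm high, about 60 to 140 g; point at its centre, 17 mm above its underside; z up. In place it stands on the teal mat, inside an outline, its 50 mm side along the mat's y (the row). May be absent (None)
- orange1_center (a point): small orange carton with yellow panels and a paper band, 38 (its x) x 50 (its y) x 34 mm high, about 60 to 140 g; point at its centre, 17 mm above its underside; z up. In place it stands on the orange mat, inside an outline, its 50 mm side along the mat's y (the row). May be absent (None)
- orange2_center (a point): small orange carton with yellow panels and a paper band, 38 (its x) x 50 (its y) x 34 mm high, about 60 to 140 g; point at its centre, 17 mm above its underside; z up. In place it stands on the orange mat, inside an outline, its 50 mm side along the mat's y (the row). May be absent (None)
- orange3_center (a point): small orange carton with yellow panels and a paper band, 38 (its x) x 50 (its y) x 34 mm high, about 60 to 140 g; point at its centre, 17 mm above its underside; z up. In place it stands on the orange mat, inside an outline, its 50 mm side along the mat's y (the row). May be absent (None)

How it is judged:
On the way, in this order (a step that is already met when the one before it is completed fails the run):
1. the guard is slid fully open (within 20 mm of its stop) (value of joint guard above 0.245 m), for 0.2 s.
2. every carton stands in an outline of its own colour's mat and the guard is fully shut (value of joint guard below 0.008 m and x of teal1_center in the frame of mat_teal between -0.01 and 0.01 m and z of teal1_center in the frame of mat_teal between 0.012 and 0.026 m and angle between the x axis of each of teal1_center, teal2_center, teal3_center and the x axis of mat_teal, either way round below 0.15 rad and angle between each of teal1_center, teal2_center, teal3_center, orange1_center, orange2_center, orange3_center's own z axis and vertical below 0.12 rad and (y of teal1_center in the frame of mat_teal between -0.084 and -0.064 m or y of teal1_center in the frame of mat_teal between -0.01 and 0.01 m or y of teal1_center in the frame of mat_teal between 0.064 and 0.084 m) and x of teal2_center in the frame of mat_teal between -0.01 and 0.01 m and z of teal2_center in the frame of mat_teal between 0.012 and 0.026 m and (y of teal2_center in the frame of mat_teal between -0.084 and -0.064 m or y of teal2_center in the frame of mat_teal between -0.01 and 0.01 m or y of teal2_center in the frame of mat_teal between 0.064 and 0.084 m) and x of teal3_center in the frame of mat_teal between -0.01 and 0.01 m and z of teal3_center in the frame of mat_teal between 0.012 and 0.026 m and (y of teal3_center in the frame of mat_teal between -0.084 and -0.064 m or y of teal3_center in the frame of mat_teal between -0.01 and 0.01 m or y of teal3_center in the frame of mat_teal between 0.064 and 0.084 m) and x of orange1_center in the frame of mat_orange between -0.01 and 0.01 m and z of orange1_center in the frame of mat_orange between 0.012 and 0.026 m and angle between the x axis of each of orange1_center, orange2_center, orange3_center and the x axis of mat_orange, either way round below 0.15 rad and (y of orange1_center in the frame of mat_orange between -0.084 and -0.064 m or y of orange1_center in the frame of mat_orange between -0.01 and 0.01 m or y of orange1_center in the frame of mat_orange between 0.064 and 0.084 m) and x of orange2_center in the frame of mat_orange between -0.01 and 0.01 m and z of orange2_center in the frame of mat_orange between 0.012 and 0.026 m and (y of orange2_center in the frame of mat_orange between -0.084 and -0.064 m or y of orange2_center in the frame of mat_orange between -0.01 and 0.01 m or y of orange2_center in the frame of mat_orange between 0.064 and 0.084 m) and x of orange3_center in the frame of mat_orange between -0.01 and 0.01 m and z of orange3_center in the frame of mat_orange between 0.012 and 0.026 m and (y of orange3_center in the frame of mat_orange between -0.084 and -0.064 m or y of orange3_center in the frame of mat_orange between -0.01 and 0.01 m or y of orange3_center in the frame of mat_orange between 0.064 and 0.084 m)), for 0.2 s.
3. the start button is pressed with the guard shut (value of joint guard below 0.008 m and value of joint start above 0.003 m), for 0.1 s.
At the end, for the whole second after the job is handed in: Guard shut (within 8 mm); every carton upright on the mat of its colour, its centre within 10 mm along and across of an outline's centre, one to an outline, square to the row within 8 degrees; start button up again (all of step 2 and value of joint start below 0.002 m); the robot touches nothing.
It fails at once if the tape roll is shifted more than 30 mm or tipped (distance of tape_roll_center from where it was at the start of the episode above 0.03 m or angle between tape_roll_center's own z axis and vertical above 0.4 rad).
It fails at once if the bottle is shifted more than 30 mm or tipped (distance of jug_center from where it was at the start of the episode above 0.03 m or angle between jug_center's own z axis and vertical above 0.4 rad).
It fails at once if the cardboard box is shifted more than 30 mm or tipped (distance of spares_box_center from where it was at the start of the episode above 0.03 m or angle between spares_box_center's own z axis and vertical above 0.4 rad).
It fails at once if the start button is pressed while the guard is not shut (value of joint guard above 0.02 m and value of joint start above 0.003 m).
Of teal1, teal2, teal3, orange1, orange2, orange3 only 4 to 6 are there at a start; the rules pass over those that are not, and their reading is None.
At some moment in a run one of teal1, teal2, teal3, orange1, orange2, orange3 may be knocked a few centimetres aside while the robot is not near it.
Once in a run the grip may slacken for a moment while it holds something.
It also fails if it takes over 210 s, if anything falls off the work surface, if the arm or the gripper's body presses on something with over 40 N, if the wrist force passes 120 N, or if a joint passes its speed limit or range.

## Robot

A 6-joint arm with a two-finger parallel gripper is mounted at the origin on the work surface. World frame = base frame: x ahead of the robot, y to its left, z up, the work surface at z = 0. Lengths are in m, angles in rad, forces in N, time in s.
With the tool pointing down it reaches from about 0.35 to 0.975 m from the base axis. Payload 4.9 kg.
Tool frame: the origin (TCP) lies at the very end of the fingers, on their centre line; the grasp point (between the pads) lies 19 mm behind it; z points along the fingers, y is the direction in which the jaws open and shut (so a half turn about z gives the same grasp; the last joint's range is limited). The gripper opens to 85 mm and grips with 20 to 120 N. Pads are 22 mm wide; open, the fingers measure 114 mm over their backs; the gripper's body (76 mm by 85 mm) begins 54 mm behind the grasp point. The pads swing forward as they close: fully open they stand 13 mm farther back than shut.
Start: joints at [1.155, 0.053, 1.613, -0, 1.476, -0.119], TCP at [0.183, 0.598, 0.231] pointing down, gripper open.
Joint ranges: [-3.01, 3.01], [-1.01, 2.22], [0.06, 2.58], [-1.02, 4.17], [0.09, 2.62], [-3.14, 3.14]. Speed limits (rad/s): [2.57, 2.57, 3.14, 3.14, 3.14, 3.14].

## Interface

Orientations are given as a unit quaternion [w, x, y, z].
In Python, from plant import state, eyes, job_done gives the robot as it stands.
- The arm moves only by the tool apply_moves, never from a script. Its argument "commands" is a list of rows, each an object with "linear": the shift along the tool's x, y, z in m, a list of three; "delta_rot": the turn, a rotation vector about the tool's x, y, z in degrees, a list of three; "fingers": the closure in counts, from 0 (fully open) to 255 (shut). In form: [{"linear": [x, y, z], "delta_rot": [wx, wy, wz], "fingers": fingers}, ...]. A call has exactly 8 rows; each row is the pose to reach, as a shift and turn from the pose commanded when the call began, along the tool's axes at that moment; what a row does not reach only later rows make up. A row lasts 1/10 s, in which the tool goes at most 50 mm and 8.59 degrees, less where a joint would pass 70% of its speed; a pose out of reach is approached as far as the arm can. A call with a gripper value outside its range is refused whole. The fingers move at their own pace and stop on an object; the grip force is fixed at half the most. Time passes only in rows, so rows that repeat a pose let the fingers close, or fill a call up. It gives the time, the measured TCP pose, the force and the opening at its end, in the units of the state.
- state(): the state, without advancing time (a new reading comes with each control period).
- eyes.grab_frame(name): name is "scene" or "top" or "wrist"; returns the picture (480x640x3 uint8, red, green, blue); there is no depth.
- eyes.camera_params(name): a dict with "fx", "fy", "cx", "cy" (pixels), "position" and "rotation" of the camera in the world; the wrist camera has in their place "T_tool_cam" (4x4, takes a point from camera to tool coordinates, whose origin is the TCP and whose axes are the flange's). Camera axes: x right, y down, z forward; pixel columns grow to the right and rows downward; lengths in m; the calibration is good to about 2 mm. A picture is of the moment at which its call begins: read the wrist's pose just before it. camera_params takes no time and is no camera call.
- job_done(): hands the job in, once; it reports no verdict.
The state is a dict: "time": time; "joint_pos": joint angles; "joint_vel": joint speeds; "joint_efforts": joint torques, N m; "tool_pos": TCP position; "tool_rot": TCP orientation; "contact_force": force on the tool from outside, world axes, zero at the start; "ft_torque": the same for the moment, N m; "gripper_width": opening from 0.0 (shut) to 1.0 (fully open).
Only numpy, scipy, OpenCV 4.12 (cv2) and the standard library are available. Lean on these libraries where they do the work, as an engineer would, in place of code of your own. Each camera call takes 0.05 s, during which the arm holds its last target.

## Working session

There is one attempt and no reset: what is moved stays moved. The work goes in short steps, Python scripts to look and compute and a tool call to move; the robot and the scene stay as the last step left them, time stands still between calls to the robot, and variables do not carry over. Pictures are saved under pics/ and viewed, and the job is handed in when it is done.

Besides the shell and the picture viewer there is one more tool, called in YAML: its name, and indented under it one key for each argument. apply_moves: Moves the arm, as the interface text tells. Its arguments: {"type":"object","properties":{"commands":{"type":"array","items":{"type":"object","properties":{"linear":{"type":"array","items":{"type":"number"}},"delta_rot":{"type":"array","items":{"type":"number"}},"fingers":{"type":"number"}}}}},"required":["commands"]}

```bash
ls; mkdir -p pics
python3 - <<'E'
from plant import state, eyes
import cv2
print(state())
for n in("scene","top","wrist"):
    p=eyes.camera_params(n); print(n,p)
    cv2.imwrite(f"pics/{n}0.png",eyes.grab_frame(n)[:,:,::-1])
E
```

```text
pics
{'time': 0.0, 'joint_pos': array([ 1.15501221e+00,  5.33513121e-02,  1.61432055e+00, -9.34640426e-06,
        1.47599730e+00, -1.18997907e-01]), 'joint_vel': array([ 1.54398136e-03,  1.01366005e-03,  1.45636614e-03, -1.47724125e-03,
        6.16033977e-06,  1.49137300e-03]), 'joint_efforts': array([-2.43578106e-04, -3.93684947e+01, -3.70177639e+01, -1.01689232e-04,
        6.94522445e-03,  1.15445249e-05]), 'tool_pos': array([0.18252322, 0.59709143, 0.2300506 ]), 'tool_rot': array([-2.69837592e-04,  1.47848566e-01,  9.89009466e-01, -1.00258957e-03]), 'contact_force': array([-0.48778804,  0.23851807, -0.56093445]), 'ft_torque': array([ 0.01437721, -0.01922428, -0.04770143]), 'gripper_width': 1.0005385705610617}
scene {'fx': 603.9049312648247, 'fy': 603.9049312648247, 'cx': 309.8989369636501, 'cy': 250.5245136115156, 'position': array([ 1.14881185, -1.07791809,  1.20508601]), 'rotation': array([-0.38966026,  0.88934647,  0.21937728, -0.09540097])}
top {'fx': 462.1307166583653, 'fy': 462.1307166583653, 'cx': 317.396767864195, 'cy': 232.44088148996036, 'position': array([ 0.43580724, -0.03124141,  1.11790658]), 'rotation': array([ 0.05752878, -0.69916842,  0.7111986 , -0.04528249])}
wrist {'fx': 331.5980927333704, 'fy': 331.5980927333704, 'cx': 326.80698889589, 'cy': 245.149768252607, 'T_tool_cam': array([[-2.83104204e-04, -9.57832502e-01, -2.87327021e-01,
         7.34529147e-02],
       [ 9.99999617e-01, -3.32277097e-05, -8.74534925e-04,
         7.33705279e-05],
       [ 8.28110757e-04, -2.87327159e-01,  9.57832145e-01,
        -1.41912977e-01],
       [ 0.00000000e+00,  0.00000000e+00,  0.00000000e+00,
         1.00000000e+00]])}
```

View pics/top0.png

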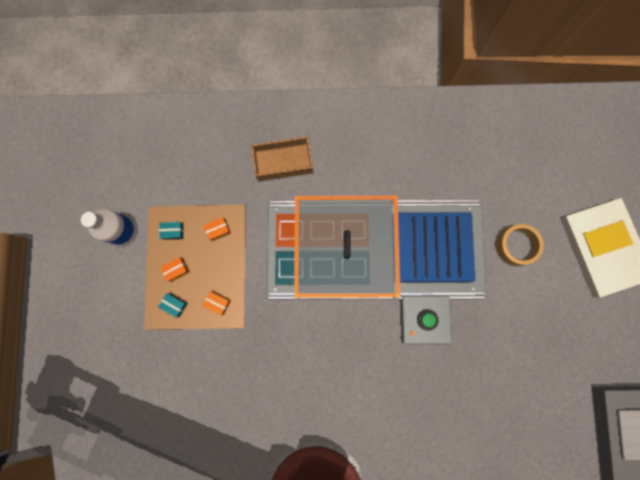

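View pics/scene0.png

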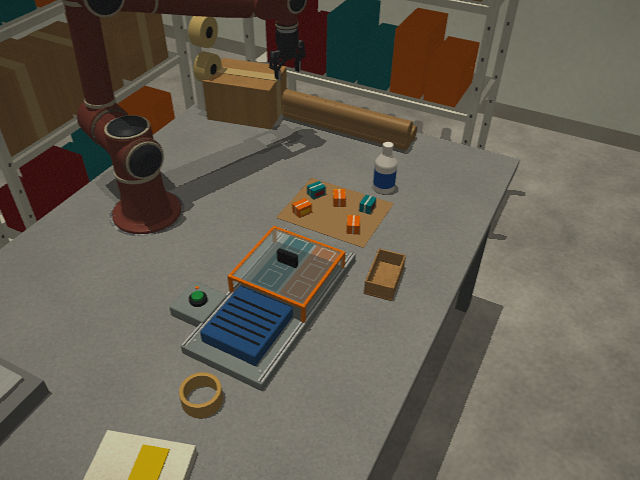

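View pics/wrist0.png

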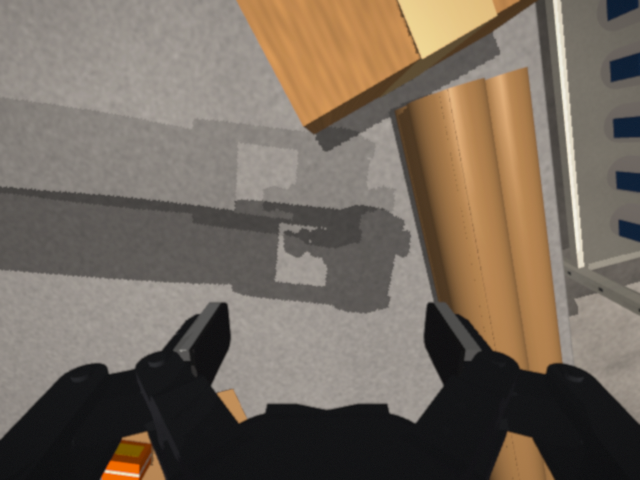

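```bash
cat > h.py <<'E'
import numpy as np, cv2
from scipy.spatial.transform import Rotation as R
from plant import state, eyes
def Q(q): return R.from_quat([q[1],q[2],q[3],q[0]])
def cam(n,st=None):
    p=eyes.camera_params(n)
    K=(p['fx'],p['fy'],p['cx'],p['cy'])
    if n=='wrist':
        st=st or state(); T=np.array(p['T_tool_cam']); Rt=Q(st['tool_rot']).as_matrix()
        return K,Rt@T[:3,:3],Rt@T[:3,3]+st['tool_pos']
    r=p['rotation']; 
    return K,(Q(r).as_matrix() if np.size(r)==4 else np.array(r)),np.array(p['position'])
def p2w(c,uv,z):
    K,Rm,t=c; uv=np.atleast_2d(np.array(uv,float))
    d=np.c_[(uv[:,0]-K[2])/K[0],(uv[:,1]-K[3])/K[1],np.ones(len(uv))]@Rm.T
    return t+d*((z-t[2])/d[:,2])[:,None]
def w2p(c,P):
    K,Rm,t=c; q=(np.atleast_2d(P)-t)@Rm
    return np.c_[K[0]*q[:,0]/q[:,2]+K[2],K[1]*q[:,1]/q[:,2]+K[3]]
def grab(n,f=None):
    st=state(); im=eyes.grab_frame(n)[:,:,::-1].copy()
    if f: cv2.imwrite(f,im)
    return im,cam(n,st)
def rel(st=None):
    "yaw of tool x, etc."
    st=st or state(); return Q(st['tool_rot']).as_matrix()
E
python3 - <<'E'
from h import *
im=cv2.imread('pics/top0.png'); c=cam('top')
a=im[190:310,255:495]; cv2.imwrite('pics/t_a.png',cv2.resize(a,None,fx=3.3,fy=3.3,interpolation=cv2.INTER_CUBIC))
a=im[200:335,140:250]; cv2.imwrite('pics/t_b.png',cv2.resize(a,None,fx=4.4,fy=4.4,interpolation=cv2.INTER_CUBIC))
print(c)
print(p2w(c,[[347,244]],.13)); print(p2w(c,[[428,320]],.05))
print(p2w(c,[[171,230],[217,229],[174,269],[172,305],[216,303]],.034))
print(p2w(c,[[520,245],[110,228],[283,159]],.03))
E
```

```text
((462.1307166583653, 462.1307166583653, 317.396767864195, 232.44088148996036), array([[-0.01570792, -0.98928512,  0.14514895],
       [-0.9997053 ,  0.01822603,  0.01603493],
       [-0.01850861, -0.1448543 , -0.98927987]]), array([ 0.43580724, -0.03124141,  1.11790658]))
[[ 0.55446279 -0.07849416  0.13      ]]
[[ 0.38765034 -0.26107789  0.05      ]]
[[0.60716515 0.33566567 0.034     ]
 [0.60753459 0.22545943 0.034     ]
 [0.51398038 0.32571945 0.034     ]
 [0.43016624 0.32793478 0.034     ]
 [0.4331702  0.2250268  0.034     ]]
[[ 0.55681403 -0.48945797  0.03      ]
 [ 0.61539408  0.48463695  0.03      ]
 [ 0.77804159  0.06746841  0.03      ]]
```

View pics/t_a.png

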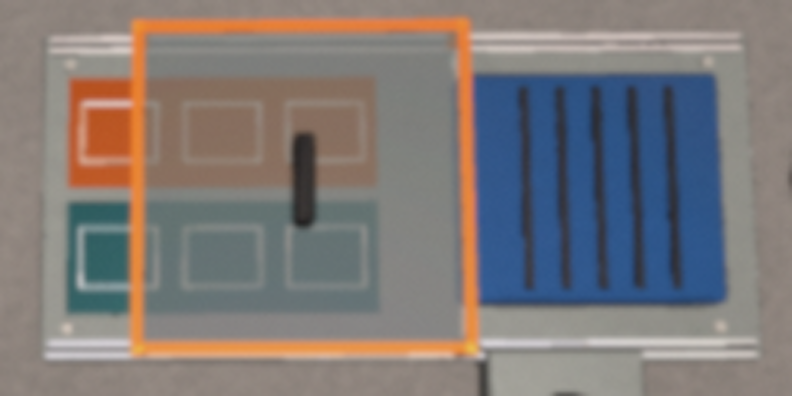

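View pics/t_b.png

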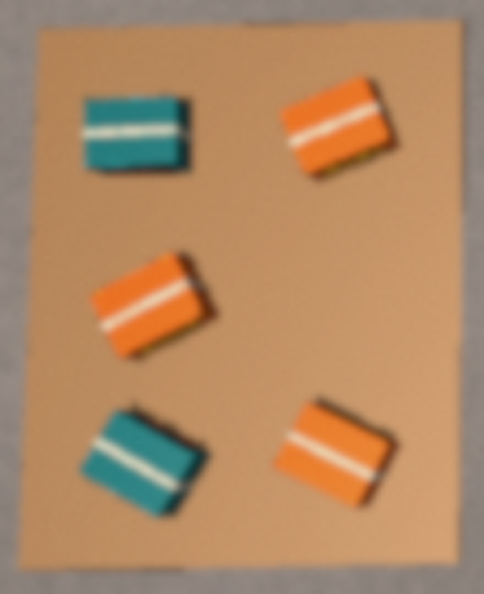

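Run:
```python
from h import *
c=cam('top')
f=lambda L:[[255+u/3.3,190+v/3.3] for u,v in L]
print(p2w(c,f([(70,80),(375,78),(68,312),(378,312)]),.032))
print('outl',p2w(c,f([(79,103),(368,101),(77,289),(368,290)]),.032))
print('base',p2w(c,f([(50,37),(740,34),(45,358),(757,356)]),.03))
print('guard',p2w(c,f([(132,20),(468,18),(132,354),(478,354)]),.09))
print('handle',p2w(c,f([(304,133),(303,226)]),.13))
im=cv2.imread('pics/top0.png');hsv=cv2.cvtColor(im,cv2.COLOR_BGR2HSV)
for nm,lo,hi in(('teal',(80,110,60),(95,255,255)),('or',(5,180,190),(16,255,255))):
    m=cv2.inRange(hsv,lo,hi);m[:, :140]=0;m[:,250:]=0
    n,l,s,cc=cv2.connectedComponentsWithStats(m)
    m2=cv2.morphologyEx(m,cv2.MORPH_CLOSE,np.ones((5,5)))
    for k in cv2.findContours(m2,0,2)[0]:
        if cv2.contourArea(k)<100: continue
        w=p2w(c,k[:,0,:],.034)[:,:2]
        print(nm,[np.round(x,3) for x in cv2.minAreaRect((w*1000).astype(np.float32))])
```

```text
[[ 0.64095765  0.084225    0.032     ]
 [ 0.63819444 -0.13653403  0.032     ]
 [ 0.47369619  0.08611048  0.032     ]
 [ 0.4701139  -0.13331342  0.032     ]]
outl [[ 0.62391568  0.07774984  0.032     ]
 [ 0.62143716 -0.1309621   0.032     ]
 [ 0.48984586  0.07966095  0.032     ]
 [ 0.48571333 -0.12674224  0.032     ]]
base [[ 0.6735159   0.09896775  0.03      ]
 [ 0.66586894 -0.40136309  0.03      ]
 [ 0.44166291  0.10271486  0.03      ]
 [ 0.43515382 -0.39795971  0.03      ]]
guard [[ 0.67126235  0.03509518  0.09      ]
 [ 0.66806189 -0.19601408  0.09      ]
 [ 0.44306728  0.03707653  0.09      ]
 [ 0.43942057 -0.19337996  0.09      ]]
handle [[ 0.58423783 -0.07949976  0.13      ]
 [ 0.52325523 -0.07732543  0.13      ]]
teal [array([430.674, 328.112]), array([49.891, 36.278]), np.float64(59.852)]
teal [array([607.252, 338.068]), array([49.565, 33.809]), np.float64(88.955)]
or [array([433.873, 227.53 ]), array([47.436, 35.744]), np.float64(63.177)]
or [array([514.433, 328.796]), array([36.675, 48.784]), np.float64(27.488)]
or [array([610.321, 228.89 ]), array([36.549, 48.45 ]), np.float64(22.573)]
```

```bash
cat >> h.py <<'E'
def go(x,y,z,yaw,near=None):
    "print shift & rotvec (tool frame) to reach pose; yaw of tool y in deg, mod 180, nearest"
    st=state(); R0=rel(st); cur=np.degrees(np.arctan2(R0[1,1],R0[0,1]))
    d=(yaw-cur+90)%180-90
    if near is not None: d=yaw-cur; d=(d+180)%360-180
    yw=np.radians(cur+d); s,c=np.sin(yw),np.cos(yw)
    Rt=np.array([[-s,c,0],[c,s,0],[0,0,-1.]])
    rv=np.degrees(R.from_matrix(R0.T@Rt).as_rotvec())
    sh=R0.T@(np.array([x,y,z])-st['tool_pos'])
    q=st['joint_pos']
    print('t',round(st['time'],2),'pos',st['tool_pos'].round(4),'yaw',cur.round(1),'q6',q[5].round(2),'w',round(float(st['gripper_width']),3),'F',np.round(st['contact_force'],1))
    print(' shift',sh.round(4),'rot',rv.round(2),'n50',round(np.linalg.norm(sh)/.05,1))
E
python3 -c "
from h import *
go(.555,-.0785,.231,89.1)"
```

```text
t 0.15 pos [0.1826 0.5972 0.2303] yaw 73.0 q6 -0.12 w 1.002 F [-0.  -0.8  0.2]
 shift [-5.537e-01 -5.373e-01  1.000e-04] rot [ -0.09  -0.02 -16.1 ] n50 15.4
```

apply_moves:
  commands:
    - {"linear": [-0.03, -0.03, 0], "delta_rot": [0, 0, -2], "fingers": 0}
    - {"linear": [-0.06, -0.06, 0], "delta_rot": [0, 0, -4], "fingers": 0}
    - {"linear": [-0.09, -0.09, 0], "delta_rot": [0, 0, -6], "fingers": 0}
    - {"linear": [-0.12, -0.12, 0], "delta_rot": [0, 0, -8], "fingers": 0}
    - {"linear": [-0.155, -0.15, 0], "delta_rot": [0, 0, -10], "fingers": 0}
    - {"linear": [-0.19, -0.18, 0], "delta_rot": [0, 0, -12], "fingers": 0}
    - {"linear": [-0.225, -0.215, 0], "delta_rot": [0, 0, -14], "fingers": 0}
    - {"linear": [-0.26, -0.25, 0], "delta_rot": [0, 0, -16.1], "fingers": 0}

```text
time: 0.95
tool_pos: [0.3587, 0.2808, 0.2311]
tool_rot: [0.0, 0.007, 1.0, 0.0]
contact_force: [0.2, -0.1, -0.1]
gripper_width: 1.002
```

```bash
python3 -c "
from h import *
go(.555,-.0785,.231,89.1)"
```

```text
t 0.95 pos [0.3587 0.2808 0.2311] yaw 89.2 q6 -1.06 w 1.002 F [ 0.2 -0.1 -0.1]
 shift [-2.012e-01 -3.566e-01  1.000e-04] rot [0.   0.01 0.12] n50 8.2
```

apply_moves:
  commands:
    - {"linear": [-0.024, -0.042, 0], "delta_rot": [0, 0, 0], "fingers": 0}
    - {"linear": [-0.048, -0.084, 0], "delta_rot": [0, 0, 0], "fingers": 0}
    - {"linear": [-0.072, -0.126, 0], "delta_rot": [0, 0, 0], "fingers": 0}
    - {"linear": [-0.096, -0.168, 0], "delta_rot": [0, 0, 0], "fingers": 0}
    - {"linear": [-0.12, -0.21, 0], "delta_rot": [0, 0, 0], "fingers": 0}
    - {"linear": [-0.144, -0.252, 0], "delta_rot": [0, 0, 0], "fingers": 0}
    - {"linear": [-0.168, -0.294, 0], "delta_rot": [0, 0, 0], "fingers": 0}
    - {"linear": [-0.19, -0.335, 0], "delta_rot": [0, 0, 0], "fingers": 0}

```text
time: 1.75
tool_pos: [0.5435, -0.0575, 0.231]
tool_rot: [-0.0, 0.008, 1.0, 0.0]
contact_force: [0.9, -0.0, 0.6]
gripper_width: 1.0
```

```bash
python3 -c "
from h import *
im,c=grab('wrist','pics/w1.png')
go(.555,-.0785,.097,89.1)
for z in(.13,):print(w2p(c,[[.585,-.0785,.13],[.525,-.0785,.13],[.585,-.0785,.09]]))"
```

```text
t 1.8 pos [ 0.5456 -0.063   0.2308] yaw 88.8 q6 -1.8 w 1.001 F [-3.1 -4.6  0.5]
 shift [-0.0095 -0.0146  0.1339] rot [-0.27  0.08 -0.3 ] n50 2.7
[[301.50089934 295.89146561]
 [298.41201338 222.74918034]
 [304.69853422 276.97896776]]
```

View pics/w1.png

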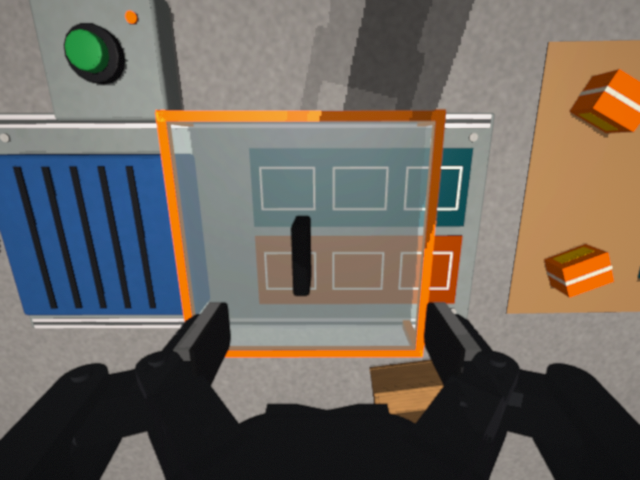

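apply_moves:
  commands:
    - {"linear": [-0.008, -0.012, 0.02], "delta_rot": [0, 0, 0], "fingers": 0}
    - {"linear": [-0.0095, -0.0145, 0.045], "delta_rot": [0, 0, 0], "fingers": 0}
    - {"linear": [-0.0095, -0.0145, 0.07], "delta_rot": [0, 0, 0], "fingers": 0}
    - {"linear": [-0.0095, -0.0145, 0.095], "delta_rot": [0, 0, 0], "fingers": 0}
    - {"linear": [-0.0095, -0.0145, 0.115], "delta_rot": [0, 0, 0], "fingers": 0}
    - {"linear": [-0.0095, -0.0145, 0.13], "delta_rot": [0, 0, 0], "fingers": 0}
    - {"linear": [-0.0095, -0.0145, 0.13], "delta_rot": [0, 0, 0], "fingers": 128}
    - {"linear": [-0.0095, -0.0145, 0.13], "delta_rot": [0, 0, 0], "fingers": 255}

```text
time: 2.6
tool_pos: [0.5525, -0.0701, 0.1017]
tool_rot: [0.0, 0.008, 1.0, -0.0]
contact_force: [1.1, -0.1, -0.6]
gripper_width: 0.692
```

apply_moves:
  commands:
    - {"linear": [0, 0, 0], "delta_rot": [0, 0, 0], "fingers": 255}
    - {"linear": [0, 0, 0], "delta_rot": [0, 0, 0], "fingers": 255}
    - {"linear": [0, 0, 0], "delta_rot": [0, 0, 0], "fingers": 255}
    - {"linear": [0, 0, 0], "delta_rot": [0, 0, 0], "fingers": 255}
    - {"linear": [0, 0, 0], "delta_rot": [0, 0, 0], "fingers": 255}
    - {"linear": [0, 0, 0], "delta_rot": [0, 0, 0], "fingers": 255}
    - {"linear": [0, 0, 0], "delta_rot": [0, 0, 0], "fingers": 255}
    - {"linear": [0, 0, 0], "delta_rot": [0, 0, 0], "fingers": 255}

```text
time: 3.4
tool_pos: [0.5533, -0.0707, 0.1031]
tool_rot: [0.001, 0.008, 1.0, -0.001]
contact_force: [-1.4, -2.6, 5.8]
gripper_width: 0.151
```

```bash
python3 -c "
from h import *
import math
y0=state()['tool_pos']
go(y0[0]-.0146*.205,y0[1]-.205,y0[2],89.1)"
```

```text
t 3.4 pos [ 0.5533 -0.0707  0.1031] yaw 89.1 q6 -1.81 w 0.151 F [-1.4 -2.6  5.8]
 shift [-2.00e-04 -2.05e-01  3.00e-04] rot [-0.07  0.15 -0.  ] n50 4.1
```

apply_moves:
  commands:
    - {"linear": [0, -0.02, 0], "delta_rot": [0, 0, 0], "fingers": 255}
    - {"linear": [0, -0.05, 0], "delta_rot": [0, 0, 0], "fingers": 255}
    - {"linear": [0, -0.08, 0], "delta_rot": [0, 0, 0], "fingers": 255}
    - {"linear": [0, -0.11, 0], "delta_rot": [0, 0, 0], "fingers": 255}
    - {"linear": [0, -0.14, 0], "delta_rot": [0, 0, 0], "fingers": 255}
    - {"linear": [0, -0.17, 0], "delta_rot": [0, 0, 0], "fingers": 255}
    - {"linear": [0, -0.195, 0], "delta_rot": [0, 0, 0], "fingers": 255}
    - {"linear": [0, -0.212, 0], "delta_rot": [0, 0, 0], "fingers": 255}

```text
time: 4.2
tool_pos: [0.5501, -0.2834, 0.1031]
tool_rot: [0.002, 0.008, 1.0, 0.0]
contact_force: [1.3, 3.6, 5.9]
gripper_width: 0.152
```

apply_moves:
  commands:
    - {"linear": [0, 0, 0], "delta_rot": [0, 0, 0], "fingers": 255}
    - {"linear": [0, 0, 0], "delta_rot": [0, 0, 0], "fingers": 255}
    - {"linear": [0, 0, 0], "delta_rot": [0, 0, 0], "fingers": 255}
    - {"linear": [0, 0, 0], "delta_rot": [0, 0, 0], "fingers": 0}
    - {"linear": [0, 0, 0], "delta_rot": [0, 0, 0], "fingers": 0}
    - {"linear": [0, 0, 0], "delta_rot": [0, 0, 0], "fingers": 0}
    - {"linear": [0, 0, 0], "delta_rot": [0, 0, 0], "fingers": 0}
    - {"linear": [0, 0, 0], "delta_rot": [0, 0, 0], "fingers": 0}

```text
time: 5.0
tool_pos: [0.5487, -0.2817, 0.1009]
tool_rot: [-0.0, 0.008, 1.0, 0.0]
contact_force: [-0.1, 1.2, -0.1]
gripper_width: 0.975
```

```bash
python3 -c "
from h import *
im,c=grab('top','pics/t2.png')
a=im[180:350,255:495]; cv2.imwrite('pics/t2a.png',cv2.resize(a,None,fx=3.3,fy=3.3,interpolation=cv2.INTER_CUBIC))
go(.555,-.0785,.231,89.1)"
```

```text
t 5.05 pos [ 0.5488 -0.2818  0.101 ] yaw 89.1 q6 -2.15 w 0.999 F [-1.2  0.2  0.1]
 shift [-0.003   0.2034 -0.1299] rot [ 0.02 -0.02 -0.  ] n50 4.8
```

View pics/t2a.png

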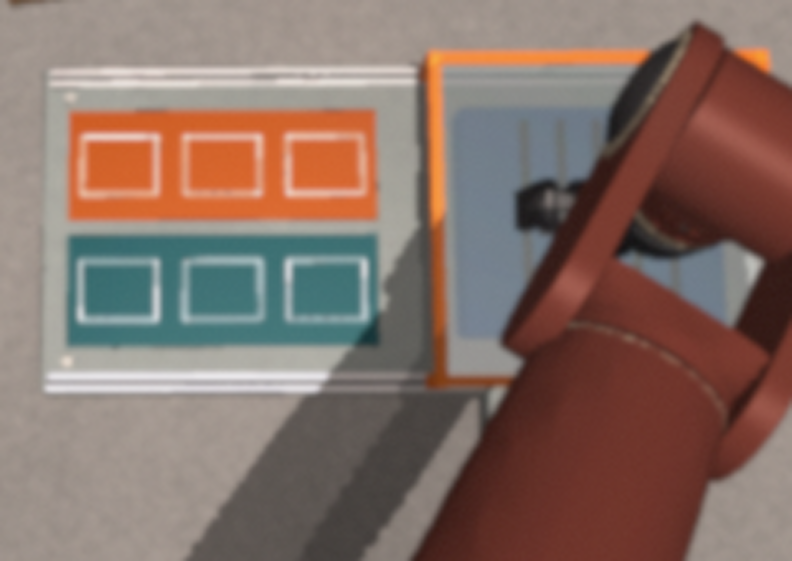

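```bash
python3 -c "
from h import *
c=cam('top')
print(p2w(c,[[255+428/3.3,180+220/3.3],[255+426/3.3,180+60/3.3],[255+430/3.3,180+380/3.3]],.09))
im=cv2.imread('pics/t2.png').astype(int)
hsv=cv2.cvtColor(im.astype(np.uint8),cv2.COLOR_BGR2HSV)
for nm,lo,hi in(('teal',(80,80,40),(98,255,150)),('or',(3,150,120),(12,255,255))):
    m=cv2.inRange(hsv,lo,hi);m[:, :265]=0;m[:,380:]=0
    m=cv2.morphologyEx(m,cv2.MORPH_CLOSE,np.ones((7,7)))
    for k in cv2.findContours(m,0,2)[0]:
        if cv2.contourArea(k)<900: continue
        w=p2w(c,k[:,0,:],.032)[:,:2]
        print(nm,[np.round(x,3) for x in cv2.minAreaRect((w*1000).astype(np.float32))])
"
```

```text
[[ 0.55176584 -0.16430692  0.09      ]
 [ 0.66231727 -0.16700094  0.09      ]
 [ 0.4445412  -0.16169396  0.09      ]]
teal [array([511.968, -22.974]), array([217.066,  72.912]), np.float64(89.061)]
or [array([602.252, -24.358]), array([218.596,  74.678]), np.float64(88.974)]
```

apply_moves:
  commands:
    - {"linear": [0, 0, 0], "delta_rot": [0, 0, 0], "fingers": 255}
    - {"linear": [0, 0, 0], "delta_rot": [0, 0, 0], "fingers": 255}
    - {"linear": [0, 0, 0], "delta_rot": [0, 0, 0], "fingers": 255}
    - {"linear": [0, 0, 0], "delta_rot": [0, 0, 0], "fingers": 255}
    - {"linear": [0, 0, 0], "delta_rot": [0, 0, 0], "fingers": 255}
    - {"linear": [0, 0, 0], "delta_rot": [0, 0, 0], "fingers": 255}
    - {"linear": [0, -0.003, 0], "delta_rot": [0, 0, 0], "fingers": 255}
    - {"linear": [0, -0.006, 0], "delta_rot": [0, 0, 0], "fingers": 255}

```text
time: 5.85
tool_pos: [0.5488, -0.2878, 0.1015]
tool_rot: [-0.0, 0.008, 1.0, 0.0]
contact_force: [-0.7, 1.7, 2.5]
gripper_width: 0.154
```

apply_moves:
  commands:
    - {"linear": [0, 0, 0], "delta_rot": [0, 0, 0], "fingers": 255}
    - {"linear": [0, 0, 0], "delta_rot": [0, 0, 0], "fingers": 255}
    - {"linear": [0, 0, 0], "delta_rot": [0, 0, 0], "fingers": 0}
    - {"linear": [0, 0, 0], "delta_rot": [0, 0, 0], "fingers": 0}
    - {"linear": [0, 0, 0], "delta_rot": [0, 0, 0], "fingers": 0}
    - {"linear": [0, 0, 0], "delta_rot": [0, 0, 0], "fingers": 0}
    - {"linear": [0, 0, -0.02], "delta_rot": [0, 0, 0], "fingers": 0}
    - {"linear": [0, 0, -0.06], "delta_rot": [0, 0, 0], "fingers": 0}

```text
time: 6.65
tool_pos: [0.5464, -0.2864, 0.1574]
tool_rot: [-0.004, 0.008, 1.0, 0.002]
contact_force: [0.2, 0.2, 0.1]
gripper_width: 1.0
```

```bash
python3 -c "
from h import *
go(.48,.27,.25,89.1)"
```

```text
t 6.65 pos [ 0.5464 -0.2864  0.1574] yaw 89.1 q6 -2.16 w 1.0 F [0.2 0.2 0.1]
 shift [ 0.0759  0.5557 -0.0894] rot [ 0.27 -0.42 -0.01] n50 11.4
```

apply_moves:
  commands:
    - {"linear": [0.004, 0.035, -0.012], "delta_rot": [0, 0, 8], "fingers": 0}
    - {"linear": [0.008, 0.075, -0.024], "delta_rot": [0, 0, 16], "fingers": 0}
    - {"linear": [0.012, 0.12, -0.036], "delta_rot": [0, 0, 24], "fingers": 0}
    - {"linear": [0.016, 0.165, -0.048], "delta_rot": [0, 0, 32], "fingers": 0}
    - {"linear": [0.02, 0.21, -0.06], "delta_rot": [0, 0, 40], "fingers": 0}
    - {"linear": [0.024, 0.255, -0.072], "delta_rot": [0, 0, 48], "fingers": 0}
    - {"linear": [0.028, 0.3, -0.084], "delta_rot": [0, 0, 56], "fingers": 0}
    - {"linear": [0.03, 0.34, -0.09], "delta_rot": [0, 0, 62], "fingers": 0}

```text
time: 7.45
tool_pos: [0.5242, 0.0543, 0.2529]
tool_rot: [0.001, 0.524, 0.852, 0.001]
contact_force: [0.8, 0.4, -0.3]
gripper_width: 0.999
```

```bash
python3 -c "
from h import *
go(.52,.215,.26,0)"
```

```text
t 7.45 pos [0.5242 0.0543 0.2529] yaw 26.8 q6 -0.51 w 0.999 F [ 0.8  0.4 -0.3]
 shift [ 0.1452  0.0688 -0.0071] rot [ 0.15  0.04 26.83] n50 3.2
```

apply_moves:
  commands:
    - {"linear": [0.04, 0.018, -0.002], "delta_rot": [0, 0, 7], "fingers": 0}
    - {"linear": [0.075, 0.035, -0.004], "delta_rot": [0, 0, 14], "fingers": 0}
    - {"linear": [0.11, 0.05, -0.006], "delta_rot": [0, 0, 21], "fingers": 0}
    - {"linear": [0.135, 0.062, -0.007], "delta_rot": [0, 0, 25.5], "fingers": 0}
    - {"linear": [0.145, 0.069, -0.007], "delta_rot": [0, 0, 26.8], "fingers": 0}
    - {"linear": [0.145, 0.069, -0.007], "delta_rot": [0, 0, 26.8], "fingers": 0}
    - {"linear": [0.145, 0.069, -0.007], "delta_rot": [0, 0, 26.8], "fingers": 0}
    - {"linear": [0.145, 0.069, -0.007], "delta_rot": [0, 0, 26.8], "fingers": 0}

```text
time: 8.25
tool_pos: [0.5196, 0.2121, 0.2582]
tool_rot: [0.0, 0.706, 0.709, -0.0]
contact_force: [0.5, -0.1, 0.0]
gripper_width: 0.999
```

```bash
python3 -c "
from h import *
im,c=grab('wrist','pics/w3.png')
grab('top','pics/t3.png')
go(.52,.215,.26,0)
"
```

```text
t 8.35 pos [0.5197 0.212  0.2583] yaw 0.2 q6 0.25 w 1.001 F [0.  0.3 0.4]
 shift [ 0.003   0.0003 -0.0017] rot [-0.    0.01  0.23] n50 0.1
```

View pics/w3.png

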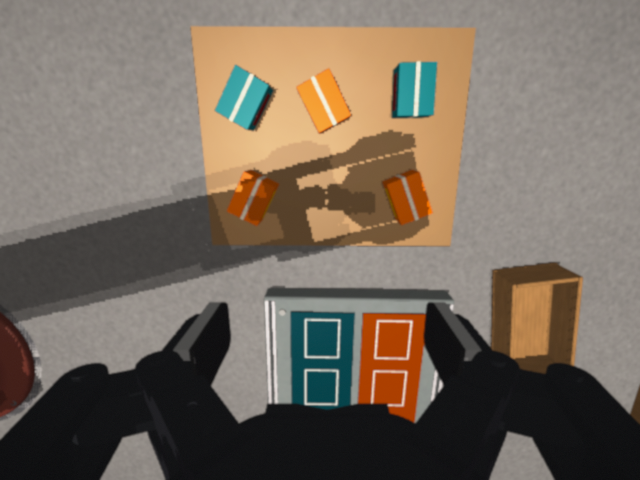

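View pics/t3.png

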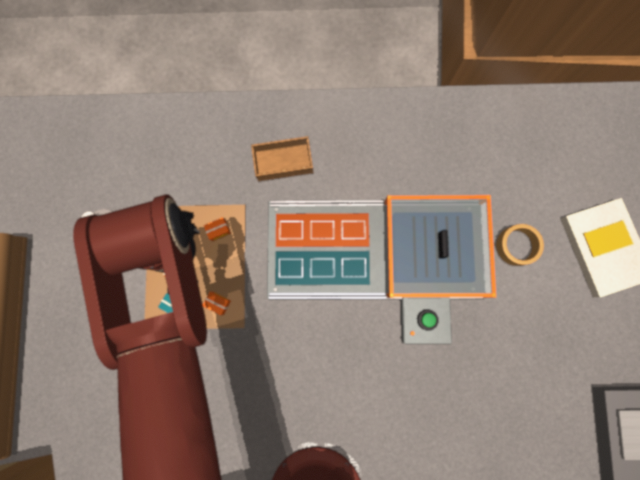

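```bash
cat >> h.py <<'E'
def rects(im,c,kind,z,roi=None,dark=False,amin=400,amax=4000):
    hsv=cv2.cvtColor(im,cv2.COLOR_BGR2HSV)
    lo,hi={'teal':((80,90,75),(98,255,255)),'or':((3,150,90),(17,255,255))}[kind]
    m=cv2.inRange(hsv,lo,hi)
    if roi: k=np.zeros_like(m); k[roi[1]:roi[3],roi[0]:roi[2]]=1; m*=k
    m=cv2.morphologyEx(m,cv2.MORPH_CLOSE,np.ones((7,7)))
    out=[]
    for k in cv2.findContours(m,0,2)[0]:
        if not amin<cv2.contourArea(k)<amax: continue
        k=cv2.convexHull(k)
        (cx,cy),(w,h),a=cv2.minAreaRect((p2w(c,k[:,0,:],z)[:,:2]*1000).astype(np.float32))
        j=a if w<h else a-90   # short-axis angle
        j=(j+90)%180-90
        out.append((round(cx,1),round(cy,1),round(min(w,h),1),round(max(w,h),1),round(j,1)))
        print(kind,out[-1])
    return out
E
python3 - <<'E'
from h import *
c=cam('wrist')
im=cv2.imread('pics/w3.png')
for k in('teal','or'): rects(im,c,k,.034,(190,20,480,250))
a=im[20:250,190:480]; cv2.imwrite('pics/w3a.png',cv2.resize(a,None,fx=2.6,fy=2.6,interpolation=cv2.INTER_CUBIC))
E
```

```text
teal (432.2, 331.3, 37.6, 48.4, -29.7)
teal (608.4, 339.4, 37.9, 49.8, 1.3)
or (436.5, 229.8, 42.1, 56.9, -27.1)
or (608.1, 230.6, 42.8, 56.3, 22.3)
or (515.7, 328.3, 38.4, 51.1, 27.7)
```

View pics/w3a.png

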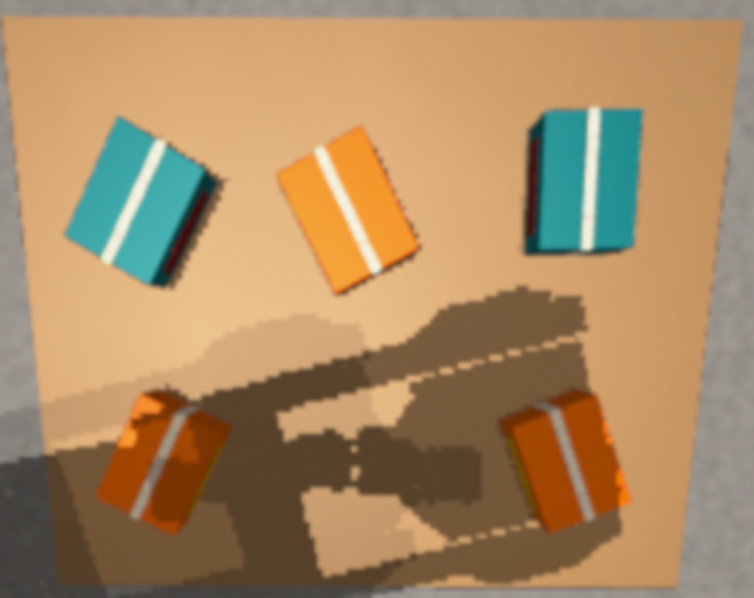

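```bash
python3 -c "
from h import *
go(.4345,.228,.07,-27.1)
go(.4345,.228,.006,-27.1)
"
```

```text
t 8.35 pos [0.5197 0.212  0.2583] yaw 0.2 q6 0.25 w 1.001 F [0.  0.3 0.4]
 shift [ 0.0163 -0.0851  0.1883] rot [-0.000e+00  1.000e-02  2.733e+01] n50 4.1
t 8.35 pos [0.5197 0.212  0.2583] yaw 0.2 q6 0.25 w 1.001 F [0.  0.3 0.4]
 shift [ 0.0164 -0.0851  0.2523] rot [-0.000e+00  1.000e-02  2.733e+01] n50 5.3
```

apply_moves:
  commands:
    - {"linear": [0.004, -0.02, 0.03], "delta_rot": [0, 0, 7], "fingers": 0}
    - {"linear": [0.008, -0.045, 0.06], "delta_rot": [0, 0, 14], "fingers": 0}
    - {"linear": [0.012, -0.065, 0.095], "delta_rot": [0, 0, 21], "fingers": 0}
    - {"linear": [0.015, -0.08, 0.13], "delta_rot": [0, 0, 26], "fingers": 0}
    - {"linear": [0.0165, -0.085, 0.16], "delta_rot": [0, 0, 27.3], "fingers": 0}
    - {"linear": [0.0165, -0.085, 0.18], "delta_rot": [0, 0, 27.3], "fingers": 0}
    - {"linear": [0.0165, -0.085, 0.188], "delta_rot": [0, 0, 27.3], "fingers": 0}
    - {"linear": [0.0165, -0.085, 0.188], "delta_rot": [0, 0, 27.3], "fingers": 0}

```text
time: 9.15
tool_pos: [0.4339, 0.2283, 0.0694]
tool_rot: [-0.0, 0.853, 0.522, -0.001]
contact_force: [1.0, -0.1, -0.2]
gripper_width: 0.998
```

```bash
python3 -c "
from h import *
go(.4345,.228,.006,-27.1)
im,c=grab('wrist','pics/w4.png')
"
```

```text
t 9.15 pos [0.4339 0.2283 0.0694] yaw -27.0 q6 0.8 w 0.998 F [ 1.  -0.1 -0.2]
 shift [0.0001 0.0007 0.0634] rot [-0.09  0.09  0.05] n50 1.3
```

View pics/w4.png

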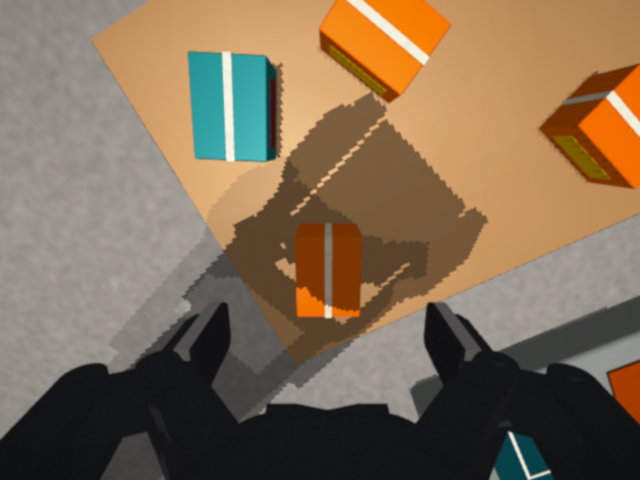

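apply_moves:
  commands:
    - {"linear": [0, 0.001, 0.02], "delta_rot": [0, 0, 0], "fingers": 0}
    - {"linear": [0, 0.001, 0.04], "delta_rot": [0, 0, 0], "fingers": 0}
    - {"linear": [0, 0.001, 0.056], "delta_rot": [0, 0, 0], "fingers": 0}
    - {"linear": [0, 0.001, 0.0635], "delta_rot": [0, 0, 0], "fingers": 0}
    - {"linear": [0, 0.001, 0.0635], "delta_rot": [0, 0, 0], "fingers": 255}
    - {"linear": [0, 0.001, 0.0635], "delta_rot": [0, 0, 0], "fingers": 255}
    - {"linear": [0, 0.001, 0.0635], "delta_rot": [0, 0, 0], "fingers": 255}
    - {"linear": [0, 0.001, 0.0635], "delta_rot": [0, 0, 0], "fingers": 255}

```text
time: 10.0
tool_pos: [0.4368, 0.229, 0.0085]
tool_rot: [0.0, 0.853, 0.522, 0.002]
contact_force: [0.4, -0.8, -1.0]
gripper_width: 0.435
```

```bash
python3 -c "
from h import *
go(.601,-.098,.12,-1)
im,c=grab('wrist','pics/w5.png')
"
```

```text
t 10.0 pos [0.4368 0.229  0.0085] yaw -27.0 q6 0.8 w 0.435 F [ 0.4 -0.8 -1. ]
 shift [-0.2165  0.295  -0.1114] rot [  0.15  -0.1  -26.01] n50 7.7
```

View pics/w5.png

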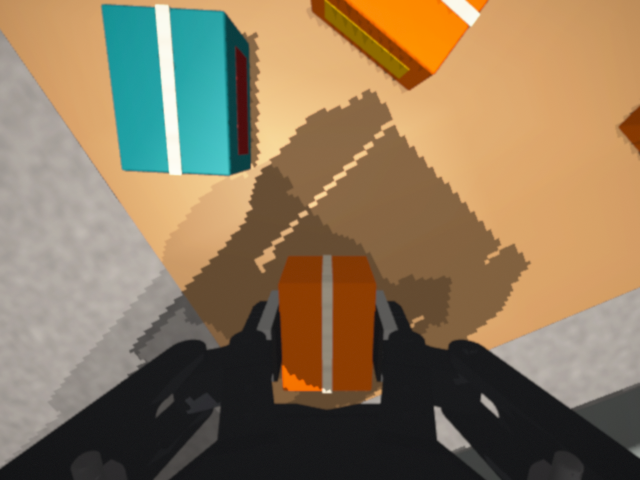

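```bash
cat >> h.py <<'E'
def held(c,uv,ztop):
    "mean of held top-face points, in tool frame xy offset (m) from TCP"
    st=state(); P=p2w(c,uv,ztop); return ((P-st['tool_pos'])@rel(st)).round(4)
E
python3 -c "
from h import *
print(held(cam('wrist'),[[328,283],[328,391]],.034))
"
```

```text
[[ 0.0234  0.0004 -0.0256]
 [-0.0259  0.0004 -0.0257]]
```

apply_moves:
  commands:
    - {"linear": [0, 0, -0.03], "delta_rot": [0, 0, 0], "fingers": 255}
    - {"linear": [0, 0, -0.07], "delta_rot": [0, 0, 0], "fingers": 255}
    - {"linear": [-0.015, 0.02, -0.1], "delta_rot": [0, 0, -3], "fingers": 255}
    - {"linear": [-0.04, 0.055, -0.111], "delta_rot": [0, 0, -8], "fingers": 255}
    - {"linear": [-0.065, 0.089, -0.111], "delta_rot": [0, 0, -13], "fingers": 255}
    - {"linear": [-0.09, 0.123, -0.111], "delta_rot": [0, 0, -18], "fingers": 255}
    - {"linear": [-0.115, 0.157, -0.111], "delta_rot": [0, 0, -22], "fingers": 255}
    - {"linear": [-0.14, 0.191, -0.111], "delta_rot": [0, 0, -26], "fingers": 255}

```text
time: 10.85
tool_pos: [0.5422, 0.0155, 0.1177]
tool_rot: [-0.0, 0.712, 0.702, 0.0]
contact_force: [0.5, 0.7, -0.6]
gripper_width: 0.429
```

```bash
python3 -c "
from h import *
go(.601,-.098,.08,-1)
"
```

```text
t 10.85 pos [0.5422 0.0155 0.1177] yaw -0.8 q6 -0.09 w 0.429 F [ 0.5  0.7 -0.6]
 shift [-0.1126  0.0604  0.0377] rot [-0.   -0.01  0.15] n50 2.7
```

apply_moves:
  commands:
    - {"linear": [-0.035, 0.018, 0], "delta_rot": [0, 0, 0], "fingers": 255}
    - {"linear": [-0.07, 0.037, 0], "delta_rot": [0, 0, 0], "fingers": 255}
    - {"linear": [-0.1, 0.053, 0.01], "delta_rot": [0, 0, 0], "fingers": 255}
    - {"linear": [-0.112, 0.06, 0.025], "delta_rot": [0, 0, 0], "fingers": 255}
    - {"linear": [-0.112, 0.06, 0.038], "delta_rot": [0, 0, 0], "fingers": 255}
    - {"linear": [-0.112, 0.06, 0.048], "delta_rot": [0, 0, 0], "fingers": 255}
    - {"linear": [-0.112, 0.06, 0.048], "delta_rot": [0, 0, 0], "fingers": 255}
    - {"linear": [-0.112, 0.06, 0.048], "delta_rot": [0, 0, 0], "fingers": 255}

```text
time: 11.65
tool_pos: [0.5994, -0.0948, 0.0695]
tool_rot: [-0.0, 0.713, 0.701, -0.0]
contact_force: [0.0, 0.2, -1.5]
gripper_width: 0.429
```

```bash
python3 -c "
from h import *
go(.601,-.097,.04,-1)
im,c=grab('wrist','pics/w6.png')
print(w2p(c,[[.601,-.098,.032]]))
"
```

```text
t 11.65 pos [ 0.5994 -0.0948  0.0695] yaw -0.9 q6 -0.26 w 0.429 F [ 0.   0.2 -1.5]
 shift [-0.0021  0.0016  0.0295] rot [-0.05 -0.02  0.07] n50 0.6
[[329.97911805 282.044593  ]]
```

View pics/w6.png

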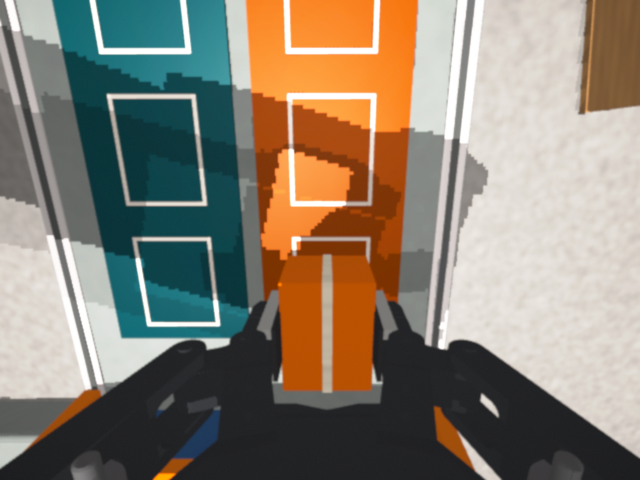

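```bash
python3 -c "
from h import *
c=cam('wrist')
for k in([[289,95],[376,94],[373,205],[292,205]],[[108,95],[196,95],[206,205],[124,205]],[[134,238],[210,238],[218,326],[146,325]],[[292,238],[370,238]]):
  P=p2w(c,k,.032); print(P[:,:2].round(4).tolist(),P.mean(0).round(4))
"
```

```text
[[0.5826, 0.0027], [0.626, 0.0025], [0.6258, -0.0534], [0.5815, -0.0526]] [ 0.604  -0.0252  0.032 ]
[[0.4921, 0.0042], [0.5361, 0.0035], [0.5344, -0.0519], [0.4894, -0.0511]] [ 0.513  -0.0238  0.032 ]
[[0.4914, -0.0699], [0.5343, -0.0706], [0.5326, -0.1266], [0.4886, -0.1252]] [ 0.5117 -0.0981  0.032 ]
[[0.5806, -0.0714], [0.6246, -0.0721]] [ 0.6026 -0.0717  0.032 ]
```

apply_moves:
  commands:
    - {"linear": [-0.003, 0.003, 0.01], "delta_rot": [0, 0, 0], "fingers": 255}
    - {"linear": [-0.003, 0.003, 0.02], "delta_rot": [0, 0, 0], "fingers": 255}
    - {"linear": [-0.003, 0.003, 0.0285], "delta_rot": [0, 0, 0], "fingers": 255}
    - {"linear": [-0.003, 0.003, 0.0285], "delta_rot": [0, 0, 0], "fingers": 255}
    - {"linear": [-0.003, 0.003, 0.0285], "delta_rot": [0, 0, 0], "fingers": 130}
    - {"linear": [-0.003, 0.003, 0.0285], "delta_rot": [0, 0, 0], "fingers": 60}
    - {"linear": [-0.003, 0.003, 0.0285], "delta_rot": [0, 0, 0], "fingers": 30}
    - {"linear": [-0.003, 0.003, 0.0285], "delta_rot": [0, 0, 0], "fingers": 30}

```text
time: 12.5
tool_pos: [0.6031, -0.0991, 0.0415]
tool_rot: [0.0, 0.713, 0.701, 0.0]
contact_force: [0.3, -0.7, -0.2]
gripper_width: 0.883
```

```bash
python3 -c "
from h import *
go(.609,.229,.12,22.5)
"
```

```text
t 12.5 pos [ 0.6031 -0.0991  0.0415] yaw -1.0 q6 -0.27 w 0.883 F [ 0.3 -0.7 -0.2]
 shift [ 3.281e-01  2.000e-04 -7.860e-02] rot [ 2.000e-02  1.000e-02 -2.351e+01] n50 6.7
```

apply_moves:
  commands:
    - {"linear": [0, 0, -0.03], "delta_rot": [0, 0, 0], "fingers": 0}
    - {"linear": [0.01, 0, -0.065], "delta_rot": [0, 0, 0], "fingers": 0}
    - {"linear": [0.05, 0, -0.08], "delta_rot": [0, 0, -4], "fingers": 0}
    - {"linear": [0.095, 0, -0.08], "delta_rot": [0, 0, -8], "fingers": 0}
    - {"linear": [0.14, 0, -0.08], "delta_rot": [0, 0, -12], "fingers": 0}
    - {"linear": [0.185, 0, -0.08], "delta_rot": [0, 0, -16], "fingers": 0}
    - {"linear": [0.23, 0, -0.08], "delta_rot": [0, 0, -20], "fingers": 0}
    - {"linear": [0.275, 0, -0.08], "delta_rot": [0, 0, -23.5], "fingers": 0}

```text
time: 13.3
tool_pos: [0.6076, 0.1777, 0.1216]
tool_rot: [0.0, 0.555, 0.832, 0.0]
contact_force: [1.2, -0.4, 0.6]
gripper_width: 0.998
```

```bash
python3 -c "
from h import *
go(.609,.229,.07,22.5)
grab('top','pics/t7.png');go(.609,.229,.07,22.5)
"
```

```text
t 13.3 pos [0.6076 0.1777 0.1216] yaw 22.6 q6 -0.23 w 0.998 F [ 1.2 -0.4  0.6]
 shift [0.0468 0.021  0.0516] rot [0.04 0.01 0.14] n50 1.5
t 13.35 pos [0.6071 0.1841 0.1218] yaw 23.0 q6 -0.23 w 1.003 F [-2.2  2.5  1.2]
 shift [0.0404 0.0192 0.052 ] rot [ 0.15 -0.25  0.49] n50 1.4
```

View pics/t7.png

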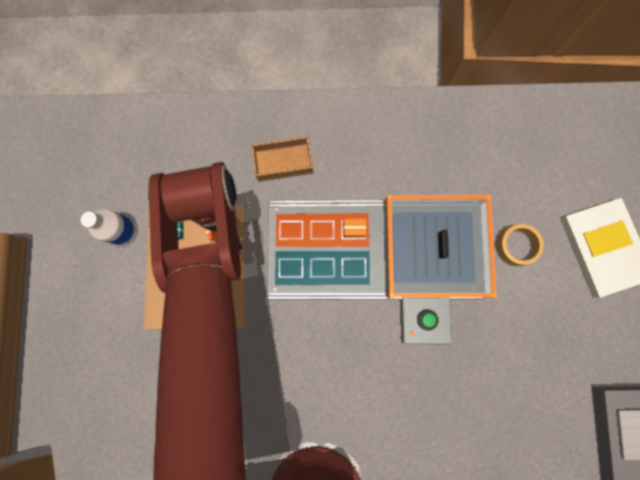

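apply_moves:
  commands:
    - {"linear": [0.025, 0.012, 0.015], "delta_rot": [0, 0, 0], "fingers": 0}
    - {"linear": [0.046, 0.02, 0.03], "delta_rot": [0, 0, 0], "fingers": 0}
    - {"linear": [0.046, 0.02, 0.045], "delta_rot": [0, 0, 0], "fingers": 0}
    - {"linear": [0.046, 0.02, 0.051], "delta_rot": [0, 0, 0], "fingers": 0}
    - {"linear": [0.046, 0.02, 0.051], "delta_rot": [0, 0, 0], "fingers": 0}
    - {"linear": [0.046, 0.02, 0.051], "delta_rot": [0, 0, 0], "fingers": 0}
    - {"linear": [0.046, 0.02, 0.051], "delta_rot": [0, 0, 0], "fingers": 0}
    - {"linear": [0.046, 0.02, 0.051], "delta_rot": [0, 0, 0], "fingers": 0}

```text
time: 14.15
tool_pos: [0.6094, 0.2257, 0.0714]
tool_rot: [0.001, 0.556, 0.831, 0.001]
contact_force: [0.7, 1.4, 0.5]
gripper_width: 1.003
```

```bash
python3 -c "
from h import *
go(.609,.229,.0065,22.5)
im,c=grab('wrist','pics/w8.png')
"
```

```text
t 14.15 pos [0.6094 0.2257 0.0714] yaw 22.4 q6 -0.15 w 1.003 F [0.7 1.4 0.5]
 shift [0.0033 0.0008 0.0649] rot [ 0.1   0.02 -0.05] n50 1.3
```

View pics/w8.png

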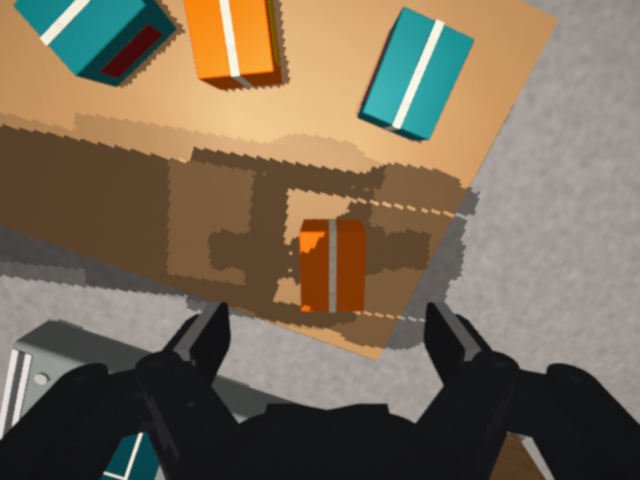

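```bash
python3 -c "
from h import *
c=cam('wrist');print(held(c,[[332,231],[333,311]],.034))
"
```

```text
[[ 0.0278  0.0027  0.0372]
 [-0.0217  0.0035  0.0372]]
```

apply_moves:
  commands:
    - {"linear": [0.003, 0.003, 0.02], "delta_rot": [0, 0, 0], "fingers": 0}
    - {"linear": [0.003, 0.003, 0.04], "delta_rot": [0, 0, 0], "fingers": 0}
    - {"linear": [0.003, 0.003, 0.057], "delta_rot": [0, 0, 0], "fingers": 0}
    - {"linear": [0.003, 0.003, 0.064], "delta_rot": [0, 0, 0], "fingers": 0}
    - {"linear": [0.003, 0.003, 0.064], "delta_rot": [0, 0, 0], "fingers": 255}
    - {"linear": [0.003, 0.003, 0.064], "delta_rot": [0, 0, 0], "fingers": 255}
    - {"linear": [0.003, 0.003, 0.064], "delta_rot": [0, 0, 0], "fingers": 255}
    - {"linear": [0.003, 0.003, 0.064], "delta_rot": [0, 0, 0], "fingers": 255}

```text
time: 15.0
tool_pos: [0.6117, 0.2303, 0.0082]
tool_rot: [0.001, 0.556, 0.831, 0.001]
contact_force: [-0.0, 0.1, -1.1]
gripper_width: 0.433
```

```bash
python3 -c "
from h import *
go(.6035,-.025,.10,-1)
"
```

```text
t 15.0 pos [0.6117 0.2303 0.0082] yaw 22.5 q6 -0.15 w 0.433 F [-0.   0.1 -1.1]
 shift [-0.2328 -0.105  -0.092 ] rot [ 1.800e-01 -1.000e-02  2.349e+01] n50 5.4
```

apply_moves:
  commands:
    - {"linear": [0, 0, -0.03], "delta_rot": [0, 0, 0], "fingers": 255}
    - {"linear": [-0.005, -0.002, -0.07], "delta_rot": [0, 0, 0], "fingers": 255}
    - {"linear": [-0.035, -0.016, -0.092], "delta_rot": [0, 0, 4], "fingers": 255}
    - {"linear": [-0.075, -0.034, -0.092], "delta_rot": [0, 0, 9], "fingers": 255}
    - {"linear": [-0.115, -0.052, -0.092], "delta_rot": [0, 0, 14], "fingers": 255}
    - {"linear": [-0.155, -0.07, -0.092], "delta_rot": [0, 0, 19], "fingers": 255}
    - {"linear": [-0.19, -0.086, -0.092], "delta_rot": [0, 0, 22], "fingers": 255}
    - {"linear": [-0.22, -0.099, -0.092], "delta_rot": [0, 0, 23.5], "fingers": 255}

```text
time: 15.8
tool_pos: [0.6027, -0.0132, 0.0987]
tool_rot: [0.0, 0.714, 0.7, 0.0]
contact_force: [1.0, 0.8, -1.1]
gripper_width: 0.432
```

```bash
python3 -c "
from h import *
go(.6035,-.025,.07,-1)
"
```

```text
t 15.8 pos [ 0.6027 -0.0132  0.0987] yaw -1.1 q6 -0.13 w 0.432 F [ 1.   0.8 -1.1]
 shift [-0.0118  0.001   0.0287] rot [ 0.04  0.02 -0.14] n50 0.6
```

apply_moves:
  commands:
    - {"linear": [-0.011, 0.001, 0.005], "delta_rot": [0, 0, 0], "fingers": 255}
    - {"linear": [-0.011, 0.001, 0.02], "delta_rot": [0, 0, 0], "fingers": 255}
    - {"linear": [-0.011, 0.001, 0.035], "delta_rot": [0, 0, 0], "fingers": 255}
    - {"linear": [-0.011, 0.001, 0.048], "delta_rot": [0, 0, 0], "fingers": 255}
    - {"linear": [-0.011, 0.001, 0.05], "delta_rot": [0, 0, 0], "fingers": 255}
    - {"linear": [-0.011, 0.001, 0.05], "delta_rot": [0, 0, 0], "fingers": 255}
    - {"linear": [-0.011, 0.001, 0.05], "delta_rot": [0, 0, 0], "fingers": 255}
    - {"linear": [-0.011, 0.001, 0.05], "delta_rot": [0, 0, 0], "fingers": 255}

```text
time: 16.6
tool_pos: [0.6045, -0.022, 0.0492]
tool_rot: [0.001, 0.713, 0.701, 0.0]
contact_force: [-0.8, 0.1, -0.8]
gripper_width: 0.431
```

```bash
python3 -c "
from h import *
go(.6035,-.025,.041,-1)
im,c=grab('wrist','pics/w9.png')
"
```

```text
t 16.6 pos [ 0.6045 -0.022   0.0492] yaw -1.0 q6 -0.14 w 0.431 F [-0.8  0.1 -0.8]
 shift [-0.003  -0.001   0.0082] rot [0.09 0.01 0.02] n50 0.2
```

View pics/w9.png

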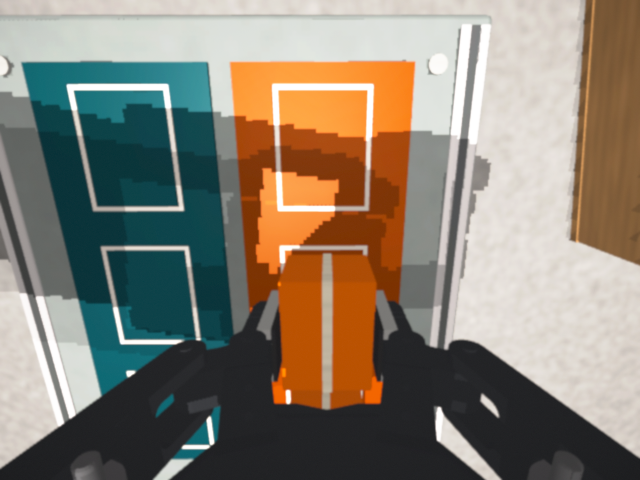

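apply_moves:
  commands:
    - {"linear": [-0.003, -0.001, 0.004], "delta_rot": [0, 0, 0], "fingers": 255}
    - {"linear": [-0.003, -0.001, 0.008], "delta_rot": [0, 0, 0], "fingers": 255}
    - {"linear": [-0.003, -0.001, 0.008], "delta_rot": [0, 0, 0], "fingers": 255}
    - {"linear": [-0.003, -0.001, 0.008], "delta_rot": [0, 0, 0], "fingers": 130}
    - {"linear": [-0.003, -0.001, 0.008], "delta_rot": [0, 0, 0], "fingers": 60}
    - {"linear": [-0.003, -0.001, 0.008], "delta_rot": [0, 0, 0], "fingers": 30}
    - {"linear": [-0.003, -0.001, 0.008], "delta_rot": [0, 0, 0], "fingers": 20}
    - {"linear": [-0.003, -0.001, -0.01], "delta_rot": [0, 0, 0], "fingers": 0}

```text
time: 17.45
tool_pos: [0.6004, -0.0247, 0.0556]
tool_rot: [-0.002, 0.713, 0.701, -0.002]
contact_force: [-0.2, 0.2, -0.3]
gripper_width: 1.001
```

```bash
python3 -c "
from h import *
go(.515,.328,.11,27.5)
c=cam('wrist')
"
```

```text
t 17.45 pos [ 0.6004 -0.0247  0.0556] yaw -1.0 q6 -0.15 w 1.001 F [-0.2  0.2 -0.3]
 shift [ 0.3512 -0.0919 -0.0536] rot [ -0.31  -0.13 -28.51] n50 7.3
```

apply_moves:
  commands:
    - {"linear": [0, 0, -0.035], "delta_rot": [0, 0, 0], "fingers": 0}
    - {"linear": [0.03, -0.008, -0.053], "delta_rot": [0, 0, -3], "fingers": 0}
    - {"linear": [0.075, -0.02, -0.053], "delta_rot": [0, 0, -7], "fingers": 0}
    - {"linear": [0.12, -0.032, -0.053], "delta_rot": [0, 0, -11.5], "fingers": 0}
    - {"linear": [0.165, -0.043, -0.053], "delta_rot": [0, 0, -16], "fingers": 0}
    - {"linear": [0.21, -0.055, -0.053], "delta_rot": [0, 0, -20.5], "fingers": 0}
    - {"linear": [0.255, -0.067, -0.053], "delta_rot": [0, 0, -25], "fingers": 0}
    - {"linear": [0.295, -0.078, -0.053], "delta_rot": [0, 0, -28.5], "fingers": 0}

```text
time: 18.25
tool_pos: [0.5291, 0.2733, 0.1116]
tool_rot: [0.0, 0.517, 0.856, 0.0]
contact_force: [-0.1, 0.2, -0.2]
gripper_width: 0.999
```

```bash
python3 -c "
from h import *
go(.515,.328,.07,27.5)
"
```

```text
t 18.25 pos [0.5291 0.2733 0.1116] yaw 27.7 q6 -0.13 w 0.999 F [-0.1  0.2 -0.2]
 shift [0.055  0.0129 0.0416] rot [ 0.03 -0.    0.19] n50 1.4
```

apply_moves:
  commands:
    - {"linear": [0.025, 0.006, 0.015], "delta_rot": [0, 0, 0], "fingers": 0}
    - {"linear": [0.05, 0.012, 0.03], "delta_rot": [0, 0, 0], "fingers": 0}
    - {"linear": [0.055, 0.013, 0.041], "delta_rot": [0, 0, 0], "fingers": 0}
    - {"linear": [0.055, 0.013, 0.041], "delta_rot": [0, 0, 0], "fingers": 0}
    - {"linear": [0.055, 0.013, 0.041], "delta_rot": [0, 0, 0], "fingers": 0}
    - {"linear": [0.055, 0.013, 0.041], "delta_rot": [0, 0, 0], "fingers": 0}
    - {"linear": [0.055, 0.013, 0.041], "delta_rot": [0, 0, 0], "fingers": 0}
    - {"linear": [0.055, 0.013, 0.041], "delta_rot": [0, 0, 0], "fingers": 0}

```text
time: 19.05
tool_pos: [0.5168, 0.3255, 0.0711]
tool_rot: [0.0, 0.519, 0.855, 0.001]
contact_force: [-1.0, 0.3, 0.2]
gripper_width: 1.0
```

```bash
python3 -c "
from h import *
go(.515,.328,.0065,27.5)
im,c=grab('wrist','pics/w10.png')
"
```

```text
t 19.05 pos [0.5168 0.3255 0.0711] yaw 27.4 q6 -0.04 w 1.0 F [-1.   0.3  0.2]
 shift [ 0.003  -0.0006  0.0646] rot [ 0.08  0.   -0.07] n50 1.3
```

View pics/w10.png

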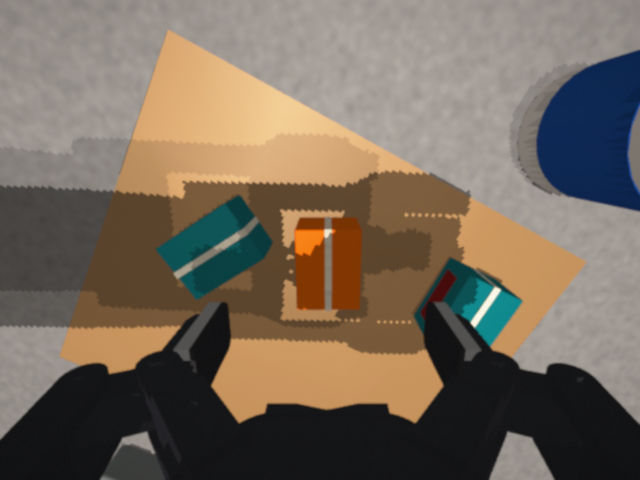

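```bash
python3 -c "
from h import *
c=cam('wrist');print(held(c,[[328,228],[328,309],[196,297],[272,243],[162,250],[455,262],[416,312]],.034))
print(held(c,[[270,243],[196,297],[416,312]],.0))
"
```

```text
[[ 0.0296  0.0005  0.0369]
 [-0.0202  0.0005  0.0369]
 [-0.0123 -0.0775  0.0369]
 [ 0.0209 -0.031   0.0369]
 [ 0.0168 -0.0935  0.0368]
 [ 0.0096  0.0731  0.037 ]
 [-0.0222  0.0533  0.037 ]]
[[ 0.011  -0.0383  0.0709]
 [-0.0286 -0.0923  0.0708]
 [-0.0404  0.0634  0.071 ]]
```

```bash
python3 -c "
from h import *
go(.432,.330,.08,-29.8)
"
```

```text
t 19.1 pos [0.5166 0.3256 0.0709] yaw 27.4 q6 -0.04 w 0.996 F [ 0.6 -0.8  0.6]
 shift [ 0.0429 -0.0731 -0.0091] rot [ 5.000e-02 -3.000e-02  5.725e+01] n50 1.7
```

apply_moves:
  commands:
    - {"linear": [0.005, -0.008, -0.009], "delta_rot": [0, 0, 8], "fingers": 0}
    - {"linear": [0.011, -0.018, -0.009], "delta_rot": [0, 0, 16], "fingers": 0}
    - {"linear": [0.017, -0.028, -0.009], "delta_rot": [0, 0, 24], "fingers": 0}
    - {"linear": [0.023, -0.039, -0.009], "delta_rot": [0, 0, 32], "fingers": 0}
    - {"linear": [0.029, -0.05, -0.009], "delta_rot": [0, 0, 40], "fingers": 0}
    - {"linear": [0.035, -0.06, -0.009], "delta_rot": [0, 0, 48], "fingers": 0}
    - {"linear": [0.04, -0.068, -0.009], "delta_rot": [0, 0, 54], "fingers": 0}
    - {"linear": [0.043, -0.073, -0.009], "delta_rot": [0, 0, 57.2], "fingers": 0}

```text
time: 19.9
tool_pos: [0.4309, 0.3303, 0.0795]
tool_rot: [-0.0, 0.866, 0.501, 0.0]
contact_force: [0.0, -0.0, -0.2]
gripper_width: 1.003
```

apply_moves:
  commands:
    - {"linear": [0, 0, 0], "delta_rot": [0, 0, 0], "fingers": 0}
    - {"linear": [0, 0, 0.01], "delta_rot": [0, 0, 0], "fingers": 0}
    - {"linear": [0, 0, 0.01], "delta_rot": [0, 0, 0], "fingers": 0}
    - {"linear": [0, 0, 0.01], "delta_rot": [0, 0, 0], "fingers": 0}
    - {"linear": [0, 0, 0.01], "delta_rot": [0, 0, 0], "fingers": 0}
    - {"linear": [0, 0, 0.01], "delta_rot": [0, 0, 0], "fingers": 0}
    - {"linear": [0, 0, 0.01], "delta_rot": [0, 0, 0], "fingers": 0}
    - {"linear": [0, 0, 0.01], "delta_rot": [0, 0, 0], "fingers": 0}

```text
time: 20.7
tool_pos: [0.4316, 0.3305, 0.0695]
tool_rot: [0.0, 0.865, 0.502, 0.0]
contact_force: [-0.3, 0.1, -0.2]
gripper_width: 0.993
```

```bash
python3 -c "
from h import *
go(.432,.330,.0065,-29.8)
im,c=grab('wrist','pics/w11.png')
"
```

```text
t 20.7 pos [0.4316 0.3305 0.0695] yaw -29.7 q6 1.03 w 0.993 F [-0.3  0.1 -0.2]
 shift [-0.0002  0.0006  0.063 ] rot [ 0.01 -0.01  0.09] n50 1.3
```

View pics/w11.png

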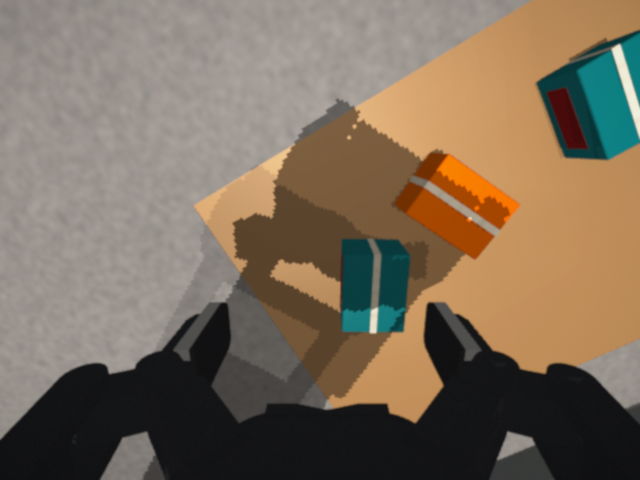

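```bash
python3 -c "
from h import *
c=cam('wrist');
k=[[342,254],[408,256],[404,331],[342,332]]
print(held(c,k,.034));print(p2w(c,k,.034).mean(0))
k=[[447,156],[518,206],[474,257],[397,204]]
print(p2w(c,k,.034).round(3),p2w(c,k,.034).mean(0))
"
```

```text
[[ 0.0147  0.0084  0.0354]
 [ 0.0135  0.0457  0.0355]
 [-0.0344  0.0466  0.0354]
 [-0.0351  0.009   0.0354]]
[0.45026778 0.30791626 0.034     ]
[[0.519 0.359 0.034]
 [0.542 0.316 0.034]
 [0.51  0.301 0.034]
 [0.486 0.349 0.034]] [0.51412729 0.33117347 0.034     ]
```

apply_moves:
  commands:
    - {"linear": [-0.005, 0.014, 0], "delta_rot": [0, 0, 0], "fingers": 0}
    - {"linear": [-0.01, 0.027, 0.01], "delta_rot": [0, 0, 0], "fingers": 0}
    - {"linear": [-0.01, 0.0275, 0.03], "delta_rot": [0, 0, 0], "fingers": 0}
    - {"linear": [-0.01, 0.0275, 0.05], "delta_rot": [0, 0, 0], "fingers": 0}
    - {"linear": [-0.01, 0.0275, 0.062], "delta_rot": [0, 0, 0], "fingers": 0}
    - {"linear": [-0.01, 0.0275, 0.062], "delta_rot": [0, 0, 0], "fingers": 0}
    - {"linear": [-0.01, 0.0275, 0.062], "delta_rot": [0, 0, 0], "fingers": 255}
    - {"linear": [-0.01, 0.0275, 0.062], "delta_rot": [0, 0, 0], "fingers": 255}

```text
time: 21.55
tool_pos: [0.4514, 0.3084, 0.0084]
tool_rot: [0.0, 0.865, 0.502, 0.001]
contact_force: [0.4, 0.5, 0.3]
gripper_width: 0.693
```

apply_moves:
  commands:
    - {"linear": [0, 0, 0], "delta_rot": [0, 0, 0], "fingers": 255}
    - {"linear": [0, 0, 0], "delta_rot": [0, 0, 0], "fingers": 255}
    - {"linear": [0, 0, 0], "delta_rot": [0, 0, 0], "fingers": 255}
    - {"linear": [0, 0, -0.02], "delta_rot": [0, 0, 0], "fingers": 255}
    - {"linear": [0, 0, -0.05], "delta_rot": [0, 0, 0], "fingers": 255}
    - {"linear": [0, 0, -0.08], "delta_rot": [0, 0, 0], "fingers": 255}
    - {"linear": [0, 0, -0.1], "delta_rot": [0, 0, 0], "fingers": 255}
    - {"linear": [0, 0, -0.1], "delta_rot": [0, 0, 0], "fingers": 255}

```text
time: 22.35
tool_pos: [0.4525, 0.3092, 0.1109]
tool_rot: [0.0, 0.865, 0.502, 0.003]
contact_force: [0.2, 0.3, -0.0]
gripper_width: 0.433
```

```bash
python3 -c "
from h import *
go(.511,-.098,.1,-1)
im,c=grab('wrist','pics/w12.png')
"
```

```text
t 22.35 pos [0.4525 0.3092 0.1109] yaw -29.7 q6 0.98 w 0.433 F [ 0.2  0.3 -0. ]
 shift [-0.3248  0.2525  0.01  ] rot [  0.3   -0.27 -28.69] n50 8.2
```

View pics/w12.png

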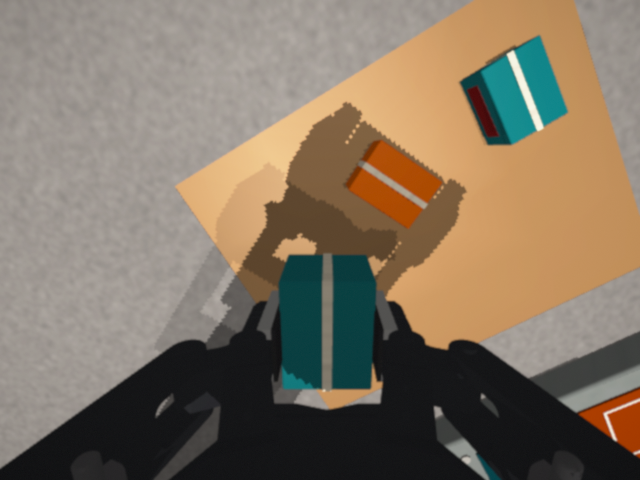

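apply_moves:
  commands:
    - {"linear": [-0.02, 0.015, 0], "delta_rot": [0, 0, -2], "fingers": 255}
    - {"linear": [-0.055, 0.043, 0], "delta_rot": [0, 0, -6], "fingers": 255}
    - {"linear": [-0.09, 0.07, 0], "delta_rot": [0, 0, -10], "fingers": 255}
    - {"linear": [-0.125, 0.097, 0], "delta_rot": [0, 0, -14], "fingers": 255}
    - {"linear": [-0.16, 0.124, 0], "delta_rot": [0, 0, -18], "fingers": 255}
    - {"linear": [-0.195, 0.152, 0], "delta_rot": [0, 0, -22], "fingers": 255}
    - {"linear": [-0.23, 0.179, 0], "delta_rot": [0, 0, -26], "fingers": 255}
    - {"linear": [-0.265, 0.206, 0], "delta_rot": [0.3, -0.3, -28.7], "fingers": 255}

```text
time: 23.2
tool_pos: [0.4963, -0.0257, 0.1048]
tool_rot: [-0.003, 0.713, 0.702, -0.005]
contact_force: [1.3, -0.0, -1.4]
gripper_width: 0.434
```

```bash
python3 -c "
from h import *
go(.511,-.0978,.05,-1)
"
```

```text
t 23.2 pos [ 0.4963 -0.0257  0.1048] yaw -0.9 q6 -0.18 w 0.434 F [ 1.3 -0.  -1.4]
 shift [-0.0717  0.0164  0.0549] rot [-0.58  0.17  0.12] n50 1.8
```

apply_moves:
  commands:
    - {"linear": [-0.03, 0.007, 0], "delta_rot": [-0.3, 0.1, 0], "fingers": 255}
    - {"linear": [-0.06, 0.014, 0.01], "delta_rot": [-0.6, 0.2, 0], "fingers": 255}
    - {"linear": [-0.072, 0.016, 0.025], "delta_rot": [-0.6, 0.2, 0], "fingers": 255}
    - {"linear": [-0.072, 0.016, 0.042], "delta_rot": [-0.6, 0.2, 0], "fingers": 255}
    - {"linear": [-0.072, 0.016, 0.054], "delta_rot": [-0.6, 0.2, 0], "fingers": 255}
    - {"linear": [-0.072, 0.016, 0.054], "delta_rot": [-0.6, 0.2, 0], "fingers": 255}
    - {"linear": [-0.072, 0.016, 0.054], "delta_rot": [-0.6, 0.2, 0], "fingers": 255}
    - {"linear": [-0.072, 0.016, 0.054], "delta_rot": [-0.6, 0.2, 0], "fingers": 255}

```text
time: 24.0
tool_pos: [0.5129, -0.0962, 0.0541]
tool_rot: [0.002, 0.713, 0.701, 0.002]
contact_force: [0.1, -0.2, -0.3]
gripper_width: 0.432
```

```bash
python3 -c "
from h import *
go(.511,-.0978,.042,-1)
im,c=grab('wrist','pics/w13.png')
"
```

```text
t 24.0 pos [ 0.5129 -0.0962  0.0541] yaw -1.0 q6 -0.31 w 0.432 F [ 0.1 -0.2 -0.3]
 shift [-0.0016 -0.0019  0.0121] rot [0.3  0.03 0.05] n50 0.2
```

View pics/w13.png

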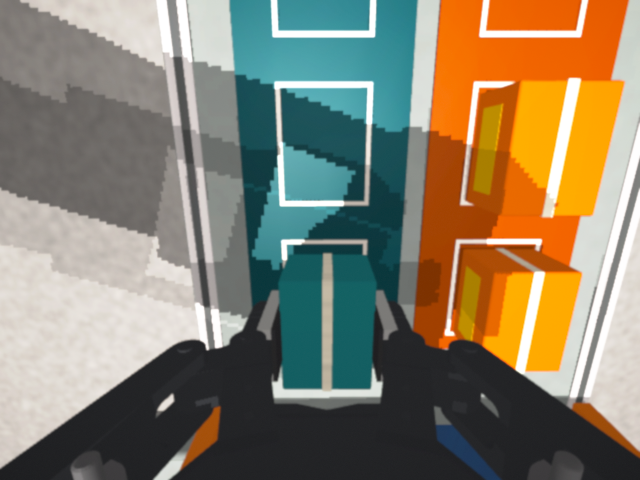

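apply_moves:
  commands:
    - {"linear": [-0.002, -0.0015, 0.006], "delta_rot": [0.3, 0, 0], "fingers": 255}
    - {"linear": [-0.002, -0.0015, 0.0122], "delta_rot": [0.3, 0, 0], "fingers": 255}
    - {"linear": [-0.002, -0.0015, 0.0122], "delta_rot": [0.3, 0, 0], "fingers": 255}
    - {"linear": [-0.002, -0.0015, 0.0122], "delta_rot": [0.3, 0, 0], "fingers": 130}
    - {"linear": [-0.002, -0.0015, 0.0122], "delta_rot": [0.3, 0, 0], "fingers": 60}
    - {"linear": [-0.002, -0.0015, 0.0122], "delta_rot": [0.3, 0, 0], "fingers": 40}
    - {"linear": [-0.002, -0.0015, 0.0122], "delta_rot": [0.3, 0, 0], "fingers": 40}
    - {"linear": [-0.002, -0.0015, -0.008], "delta_rot": [0.3, 0, 0], "fingers": 40}

```text
time: 24.85
tool_pos: [0.5084, -0.0978, 0.0588]
tool_rot: [-0.003, 0.713, 0.701, -0.002]
contact_force: [-0.3, 0.1, 0.2]
gripper_width: 0.843
```

```bash
python3 -c "
from h import *
go(.514,.330,.11,27.5)
"
```

```text
t 24.85 pos [ 0.5084 -0.0978  0.0588] yaw -1.0 q6 -0.32 w 0.843 F [-0.3  0.1  0.2]
 shift [ 0.4279 -0.0022 -0.0505] rot [ -0.38  -0.2  -28.51] n50 8.6
```

apply_moves:
  commands:
    - {"linear": [0, 0, -0.035], "delta_rot": [0, 0, 0], "fingers": 0}
    - {"linear": [0.04, 0, -0.05], "delta_rot": [0, 0, -3], "fingers": 0}
    - {"linear": [0.085, 0, -0.05], "delta_rot": [0, 0, -7], "fingers": 0}
    - {"linear": [0.13, 0, -0.05], "delta_rot": [0, 0, -11.5], "fingers": 0}
    - {"linear": [0.175, 0, -0.05], "delta_rot": [0, 0, -16], "fingers": 0}
    - {"linear": [0.22, 0, -0.05], "delta_rot": [0, 0, -20.5], "fingers": 0}
    - {"linear": [0.265, 0, -0.05], "delta_rot": [0, 0, -25], "fingers": 0}
    - {"linear": [0.31, 0, -0.05], "delta_rot": [0, 0, -28.5], "fingers": 0}

```text
time: 25.65
tool_pos: [0.5161, 0.2133, 0.1116]
tool_rot: [-0.0, 0.518, 0.856, -0.0]
contact_force: [0.1, 0.2, 1.3]
gripper_width: 1.0
```

```bash
python3 -c "
from h import *
go(.515,.329,.07,27.5)
"
```

```text
t 25.65 pos [0.5161 0.2133 0.1116] yaw 27.7 q6 -0.22 w 1.0 F [0.1 0.2 1.3]
 shift [0.103  0.0528 0.0416] rot [-0.03 -0.    0.16] n50 2.5
```

apply_moves:
  commands:
    - {"linear": [0.035, 0.018, 0.01], "delta_rot": [0, 0, 0], "fingers": 0}
    - {"linear": [0.07, 0.036, 0.025], "delta_rot": [0, 0, 0], "fingers": 0}
    - {"linear": [0.095, 0.05, 0.04], "delta_rot": [0, 0, 0], "fingers": 0}
    - {"linear": [0.102, 0.053, 0.041], "delta_rot": [0, 0, 0], "fingers": 0}
    - {"linear": [0.102, 0.053, 0.041], "delta_rot": [0, 0, 0], "fingers": 0}
    - {"linear": [0.102, 0.053, 0.041], "delta_rot": [0, 0, 0], "fingers": 0}
    - {"linear": [0.102, 0.053, 0.041], "delta_rot": [0, 0, 0], "fingers": 0}
    - {"linear": [0.102, 0.053, 0.041], "delta_rot": [0, 0, 0], "fingers": 0}

```text
time: 26.45
tool_pos: [0.5169, 0.3254, 0.0713]
tool_rot: [0.0, 0.519, 0.854, 0.0]
contact_force: [-0.1, -0.3, 1.4]
gripper_width: 1.004
```

```bash
python3 -c "
from h import *
go(.515,.329,.0065,27.5)
im,c=grab('wrist','pics/w14.png')
"
```

```text
t 26.45 pos [0.5169 0.3254 0.0713] yaw 27.4 q6 -0.04 w 1.004 F [-0.1 -0.3  1.4]
 shift [ 0.0041 -0.      0.0648] rot [ 0.01 -0.   -0.09] n50 1.3
```

View pics/w14.png

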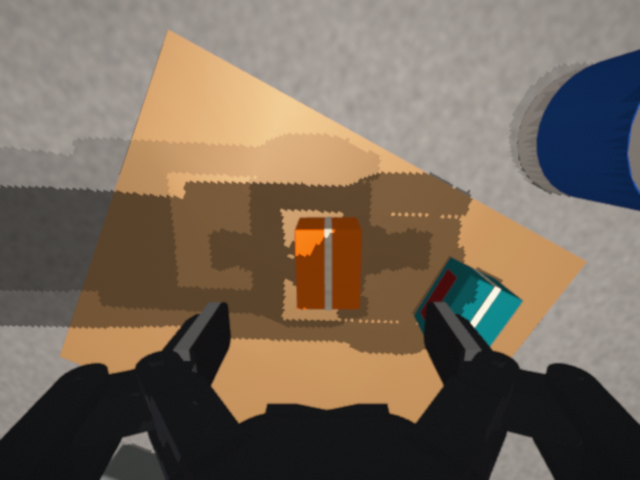

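apply_moves:
  commands:
    - {"linear": [0.0045, 0, 0.01], "delta_rot": [0, 0, 0], "fingers": 40}
    - {"linear": [0.0045, 0, 0.025], "delta_rot": [0, 0, 0], "fingers": 40}
    - {"linear": [0.0045, 0, 0.045], "delta_rot": [0, 0, 0], "fingers": 40}
    - {"linear": [0.0045, 0, 0.06], "delta_rot": [0, 0, 0], "fingers": 40}
    - {"linear": [0.0045, 0, 0.064], "delta_rot": [0, 0, 0], "fingers": 40}
    - {"linear": [0.0045, 0, 0.064], "delta_rot": [0, 0, 0], "fingers": 255}
    - {"linear": [0.0045, 0, 0.064], "delta_rot": [0, 0, 0], "fingers": 255}
    - {"linear": [0.0045, 0, 0.064], "delta_rot": [0, 0, 0], "fingers": 255}

```text
time: 27.3
tool_pos: [0.5153, 0.3309, 0.008]
tool_rot: [0.0, 0.519, 0.855, 0.001]
contact_force: [-1.0, 0.2, -0.6]
gripper_width: 0.434
```

```bash
python3 -c "
from h import *
go(.6045,.049,.10,-1)
"
```

```text
t 27.3 pos [0.5153 0.3309 0.008 ] yaw 27.5 q6 -0.03 w 0.434 F [-1.   0.2 -0.6]
 shift [-0.2912 -0.0509 -0.0922] rot [ 0.1  -0.04 28.5 ] n50 6.2
```

apply_moves:
  commands:
    - {"linear": [0, 0, -0.02], "delta_rot": [0, 0, 0], "fingers": 255}
    - {"linear": [0, 0, -0.06], "delta_rot": [0, 0, 0], "fingers": 255}
    - {"linear": [-0.02, -0.003, -0.09], "delta_rot": [0, 0, 3], "fingers": 255}
    - {"linear": [-0.06, -0.01, -0.092], "delta_rot": [0, 0, 8], "fingers": 255}
    - {"linear": [-0.105, -0.018, -0.092], "delta_rot": [0, 0, 13], "fingers": 255}
    - {"linear": [-0.15, -0.026, -0.092], "delta_rot": [0, 0, 18], "fingers": 255}
    - {"linear": [-0.195, -0.034, -0.092], "delta_rot": [0, 0, 23], "fingers": 255}
    - {"linear": [-0.235, -0.041, -0.092], "delta_rot": [0, 0, 28.5], "fingers": 255}

```text
time: 28.1
tool_pos: [0.587, 0.1009, 0.0994]
tool_rot: [0.0, 0.715, 0.699, 0.0]
contact_force: [0.6, 0.3, -0.6]
gripper_width: 0.431
```

```bash
python3 -c "
from h import *
go(.6045,.049,.05,-1)
"
```

```text
t 28.1 pos [0.587  0.1009 0.0994] yaw -1.2 q6 0.07 w 0.431 F [ 0.6  0.3 -0.6]
 shift [-0.0515  0.0186  0.0494] rot [ 0.04  0.01 -0.25] n50 1.5
```

apply_moves:
  commands:
    - {"linear": [-0.03, 0.01, 0], "delta_rot": [0, 0, 0], "fingers": 255}
    - {"linear": [-0.05, 0.0185, 0.005], "delta_rot": [0, 0, -0.2], "fingers": 255}
    - {"linear": [-0.051, 0.0185, 0.02], "delta_rot": [0, 0, -0.2], "fingers": 255}
    - {"linear": [-0.051, 0.0185, 0.036], "delta_rot": [0, 0, -0.2], "fingers": 255}
    - {"linear": [-0.051, 0.0185, 0.048], "delta_rot": [0, 0, -0.2], "fingers": 255}
    - {"linear": [-0.051, 0.0185, 0.05], "delta_rot": [0, 0, -0.2], "fingers": 255}
    - {"linear": [-0.051, 0.0185, 0.05], "delta_rot": [0, 0, -0.2], "fingers": 255}
    - {"linear": [-0.051, 0.0185, 0.05], "delta_rot": [0, 0, -0.2], "fingers": 255}

```text
time: 28.9
tool_pos: [0.6041, 0.0523, 0.0488]
tool_rot: [-0.0, 0.712, 0.702, -0.0]
contact_force: [-0.2, -0.2, -1.2]
gripper_width: 0.435
```

```bash
python3 -c "
from h import *
go(.6045,.049,.041,-1)
im,c=grab('wrist','pics/w15.png')
"
```

```text
t 28.9 pos [0.6041 0.0523 0.0488] yaw -0.7 q6 -0.02 w 0.435 F [-0.2 -0.2 -1.2]
 shift [-0.0033  0.0004  0.0078] rot [-0.02  0.01  0.25] n50 0.2
```

View pics/w15.png

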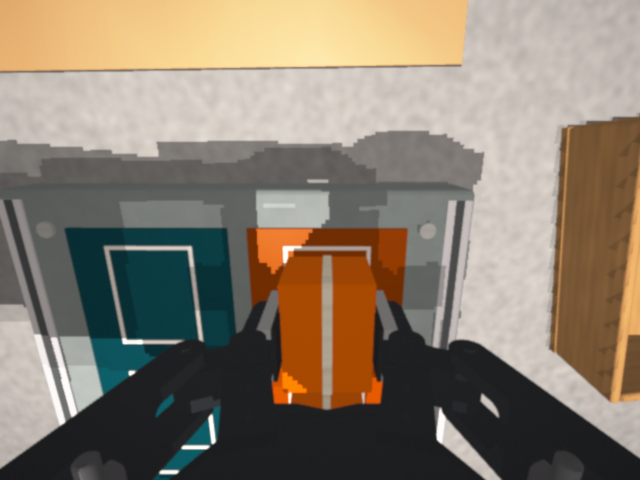

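Aligned with the outline; lower, release and retreat.

apply_moves:
  commands:
    - {"linear": [-0.003, 0.0005, 0.004], "delta_rot": [0, 0, 0.2], "fingers": 255}
    - {"linear": [-0.003, 0.0005, 0.008], "delta_rot": [0, 0, 0.2], "fingers": 255}
    - {"linear": [-0.003, 0.0005, 0.008], "delta_rot": [0, 0, 0.2], "fingers": 255}
    - {"linear": [-0.003, 0.0005, 0.008], "delta_rot": [0, 0, 0.2], "fingers": 130}
    - {"linear": [-0.003, 0.0005, 0.008], "delta_rot": [0, 0, 0.2], "fingers": 60}
    - {"linear": [-0.003, 0.0005, 0.008], "delta_rot": [0, 0, 0.2], "fingers": 40}
    - {"linear": [-0.003, 0.0005, 0.008], "delta_rot": [0, 0, 0.2], "fingers": 30}
    - {"linear": [-0.003, 0.0005, -0.015], "delta_rot": [0, 0, 0.2], "fingers": 20}

```text
time: 29.75
tool_pos: [0.6014, 0.0487, 0.06]
tool_rot: [-0.003, 0.713, 0.701, -0.003]
contact_force: [-0.5, 0.6, 0.3]
gripper_width: 0.922
```

```bash
python3 -c "
from h import *
go(.608,.339,.10,1)
"
```

```text
t 29.75 pos [0.6014 0.0487 0.06  ] yaw -1.0 q6 -0.02 w 0.922 F [-0.5  0.6  0.3]
 shift [ 0.2904  0.0012 -0.0401] rot [-0.48 -0.01 -2.01] n50 5.9
```

```bash
python3 -c "
from h import *
c=cam('scene');print(p2w(c,[[385,191],[386,190]],0.0),p2w(c,[[372,182],[397,182]],.03))
c=cam('top');print(p2w(c,[[90,220]],.17),p2w(c,[[133,228]],.02))
"
```

```text
[[0.62806854 0.45080268 0.        ]
 [0.62889918 0.45740215 0.        ]] [[0.58472661 0.43804641 0.03      ]
 [0.65713065 0.47619025 0.03      ]]
[[0.61010188 0.46147477 0.17      ]] [[0.61599918 0.43317741 0.02      ]]
```

apply_moves:
  commands:
    - {"linear": [0, 0, -0.03], "delta_rot": [0, 0, 0], "fingers": 0}
    - {"linear": [0.03, 0, -0.04], "delta_rot": [0, 0, -1], "fingers": 0}
    - {"linear": [0.07, 0, -0.04], "delta_rot": [0, 0, -2], "fingers": 0}
    - {"linear": [0.11, 0, -0.04], "delta_rot": [0, 0, -2], "fingers": 0}
    - {"linear": [0.15, 0, -0.04], "delta_rot": [0, 0, -2], "fingers": 0}
    - {"linear": [0.185, 0, -0.04], "delta_rot": [0, 0, -2], "fingers": 0}
    - {"linear": [0.2, 0, -0.04], "delta_rot": [0, 0, -2], "fingers": 0}
    - {"linear": [0.2, 0, -0.04], "delta_rot": [0, 0, -2], "fingers": 0}

```text
time: 30.55
tool_pos: [0.6077, 0.2501, 0.1033]
tool_rot: [-0.0, 0.7, 0.714, -0.0]
contact_force: [-0.4, -0.3, -0.7]
gripper_width: 1.001
```

```bash
python3 -c "
from h import *
go(.608,.339,.07,1)
im,c=grab('wrist','pics/w16.png')
"
```

```text
t 30.55 pos [0.6077 0.2501 0.1033] yaw 1.2 q6 0.26 w 1.001 F [-0.4 -0.3 -0.7]
 shift [0.0889 0.0022 0.0333] rot [-0.05  0.02  0.15] n50 1.9
```

View pics/w16.png

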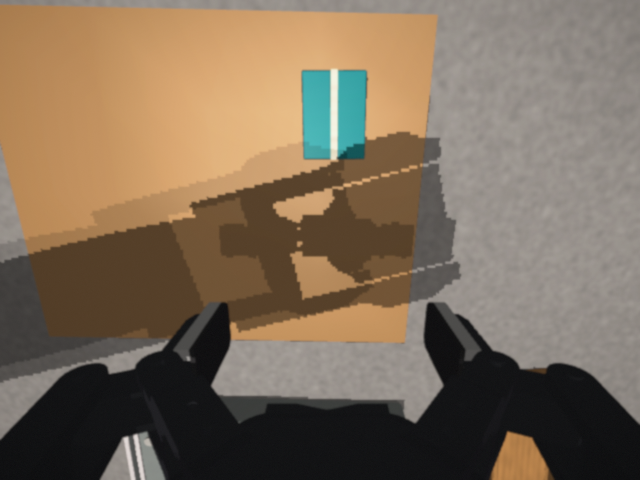

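```bash
python3 -c "
from h import *
c=cam('wrist');P=p2w(c,[[302,70],[367,70],[366,159],[303,159]],.034);print(P.round(4),P.mean(0))
go(.6075,.339,.08,91.5)
"
```

```text
[[0.5911 0.3631 0.034 ]
 [0.6284 0.3637 0.034 ]
 [0.6304 0.3144 0.034 ]
 [0.5916 0.3136 0.034 ]] [0.61035042 0.33869011 0.034     ]
t 30.6 pos [0.6078 0.2486 0.1032] yaw 1.1 q6 0.26 w 1.001 F [ 0.7 -0.4  0.2]
 shift [0.0904 0.0014 0.0231] rot [-1.000e-02  1.000e-01  8.957e+01] n50 1.9
```

apply_moves:
  commands:
    - {"linear": [0.005, 0, 0], "delta_rot": [0, 0, -8], "fingers": 0}
    - {"linear": [0.015, 0, 0], "delta_rot": [0, 0, -16], "fingers": 0}
    - {"linear": [0.025, 0, 0], "delta_rot": [0, 0, -24], "fingers": 0}
    - {"linear": [0.035, 0, 0], "delta_rot": [0, 0, -32], "fingers": 0}
    - {"linear": [0.045, 0, 0], "delta_rot": [0, 0, -40], "fingers": 0}
    - {"linear": [0.055, 0, 0], "delta_rot": [0, 0, -48], "fingers": 0}
    - {"linear": [0.065, 0, 0], "delta_rot": [0, 0, -56], "fingers": 0}
    - {"linear": [0.07, 0, 0], "delta_rot": [0, 0, -64], "fingers": 0}

```text
time: 31.4
tool_pos: [0.6071, 0.317, 0.1032]
tool_rot: [-0.0, 0.215, 0.977, -0.001]
contact_force: [-0.1, -0.4, 0.5]
gripper_width: 1.002
```

```bash
python3 -c "
from h import *
go(.6095,.339,.07,91)
"
```

```text
t 31.4 pos [0.6071 0.317  0.1032] yaw 65.2 q6 -0.77 w 1.002 F [-0.1 -0.4  0.5]
 shift [0.007  0.021  0.0332] rot [ -0.06  -0.05 -25.77] n50 0.8
```

apply_moves:
  commands:
    - {"linear": [0.003, 0.007, 0], "delta_rot": [0, 0, -8], "fingers": 0}
    - {"linear": [0.006, 0.014, 0.005], "delta_rot": [0, 0, -16], "fingers": 0}
    - {"linear": [0.007, 0.021, 0.015], "delta_rot": [0, 0, -23], "fingers": 0}
    - {"linear": [0.007, 0.021, 0.025], "delta_rot": [0, 0, -25.8], "fingers": 0}
    - {"linear": [0.007, 0.021, 0.03], "delta_rot": [0, 0, -25.8], "fingers": 0}
    - {"linear": [0.007, 0.021, 0.03], "delta_rot": [0, 0, -25.8], "fingers": 0}
    - {"linear": [0.007, 0.021, 0.03], "delta_rot": [0, 0, -25.8], "fingers": 0}
    - {"linear": [0.007, 0.021, 0.03], "delta_rot": [0, 0, -25.8], "fingers": 0}

```text
time: 32.2
tool_pos: [0.6097, 0.3402, 0.0741]
tool_rot: [0.0, -0.006, 1.0, 0.0]
contact_force: [0.4, 0.6, 0.0]
gripper_width: 1.004
```

```bash
python3 -c "
from h import *
go(.6095,.339,.0065,91)
im,c=grab('wrist','pics/w17.png')
"
```

```text
t 32.2 pos [0.6097 0.3402 0.0741] yaw 90.7 q6 -1.18 w 1.004 F [0.4 0.6 0. ]
 shift [ 0.0002 -0.0012  0.0676] rot [ 0.01  0.   -0.27] n50 1.4
```

View pics/w17.png

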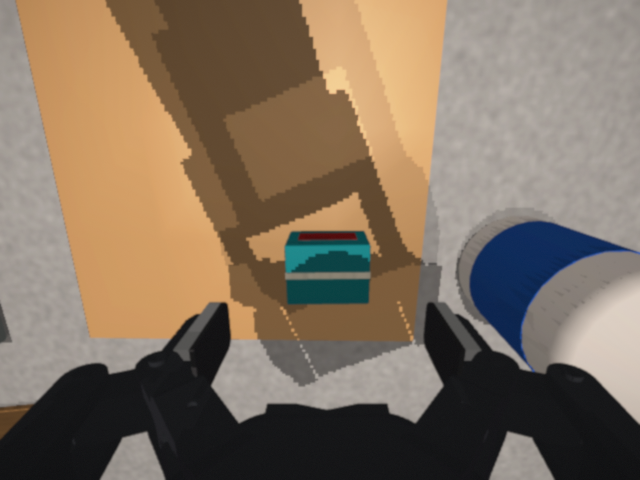

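```bash
python3 -c "
from h import *
c=cam('wrist');print(held(c,[[328,246],[328,303],[285,275],[370,275]],.034));print(held(c,[[458,270],[470,245]],.0), held(c,[[480,300],[530,365]],.1))
"
```

```text
[[ 0.0184  0.0006  0.0401]
 [-0.0177  0.0007  0.0401]
 [ 0.0005 -0.0247  0.0401]
 [ 0.0005  0.0254  0.0401]]
[[-0.0094  0.0912  0.0741]
 [ 0.0088  0.0973  0.0741]] [[ 0.0166  0.0589 -0.0259]
 [-0.0126  0.0832 -0.0259]]
```

apply_moves:
  commands:
    - {"linear": [0, 0, 0.02], "delta_rot": [0, 0, 0], "fingers": 20}
    - {"linear": [0, 0, 0.04], "delta_rot": [0, 0, 0], "fingers": 20}
    - {"linear": [0, 0, 0.058], "delta_rot": [0, 0, 0], "fingers": 20}
    - {"linear": [0, 0, 0.067], "delta_rot": [0, 0, 0], "fingers": 20}
    - {"linear": [0, 0, 0.067], "delta_rot": [0, 0, 0], "fingers": 255}
    - {"linear": [0, 0, 0.067], "delta_rot": [0, 0, 0], "fingers": 255}
    - {"linear": [0, 0, 0.067], "delta_rot": [0, 0, 0], "fingers": 255}
    - {"linear": [0, 0, 0.067], "delta_rot": [0, 0, 0], "fingers": 255}

```text
time: 33.05
tool_pos: [0.6098, 0.3409, 0.0074]
tool_rot: [0.0, -0.007, 1.0, 0.0]
contact_force: [-0.9, 0.5, -0.5]
gripper_width: 0.574
```

```bash
python3 -c "
from h import *
go(.5137,.0505,.10,89.1)
"
```

```text
t 33.05 pos [0.6098 0.3409 0.0074] yaw 90.8 q6 -1.18 w 0.574 F [-0.9  0.5 -0.5]
 shift [ 0.1    -0.289  -0.0928] rot [0.03 0.04 1.7 ] n50 6.4
```

apply_moves:
  commands:
    - {"linear": [0, 0, -0.02], "delta_rot": [0, 0, 0], "fingers": 255}
    - {"linear": [0, 0, -0.06], "delta_rot": [0, 0, 0], "fingers": 255}
    - {"linear": [0.008, -0.02, -0.09], "delta_rot": [0, 0, 0], "fingers": 255}
    - {"linear": [0.022, -0.06, -0.093], "delta_rot": [0, 0, 0.5], "fingers": 255}
    - {"linear": [0.036, -0.1, -0.093], "delta_rot": [0, 0, 1], "fingers": 255}
    - {"linear": [0.05, -0.145, -0.093], "delta_rot": [0, 0, 1.5], "fingers": 255}
    - {"linear": [0.066, -0.19, -0.093], "delta_rot": [0, 0, 1.7], "fingers": 255}
    - {"linear": [0.08, -0.23, -0.093], "delta_rot": [0, 0, 1.7], "fingers": 255}

```text
time: 33.85
tool_pos: [0.5319, 0.1077, 0.1012]
tool_rot: [0.001, 0.008, 1.0, -0.0]
contact_force: [0.4, -0.4, -1.2]
gripper_width: 0.574
```

```bash
python3 -c "
from h import *
go(.5137,.0505,.05,89.1)
"
```

```text
t 33.85 pos [0.5319 0.1077 0.1012] yaw 89.1 q6 -1.49 w 0.574 F [ 0.4 -0.4 -1.2]
 shift [ 0.0174 -0.0575  0.0512] rot [-0.02  0.06 -0.  ] n50 1.6
```

apply_moves:
  commands:
    - {"linear": [0.009, -0.03, 0], "delta_rot": [0, 0, 0], "fingers": 255}
    - {"linear": [0.017, -0.053, 0.005], "delta_rot": [0, 0, 0], "fingers": 255}
    - {"linear": [0.0175, -0.0565, 0.02], "delta_rot": [0, 0, 0], "fingers": 255}
    - {"linear": [0.0175, -0.0565, 0.036], "delta_rot": [0, 0, 0], "fingers": 255}
    - {"linear": [0.0175, -0.0565, 0.049], "delta_rot": [0, 0, 0], "fingers": 255}
    - {"linear": [0.0175, -0.0565, 0.052], "delta_rot": [0, 0, 0], "fingers": 255}
    - {"linear": [0.0175, -0.0565, 0.052], "delta_rot": [0, 0, 0], "fingers": 255}
    - {"linear": [0.0175, -0.0565, 0.052], "delta_rot": [0, 0, 0], "fingers": 255}

```text
time: 34.65
tool_pos: [0.5145, 0.0536, 0.048]
tool_rot: [-0.0, 0.008, 1.0, -0.0]
contact_force: [1.1, 0.6, -1.5]
gripper_width: 0.575
```

```bash
python3 -c "
from h import *
go(.5137,.0505,.041,89.1)
im,c=grab('wrist','pics/w18.png')
print(w2p(c,[[.4912,.079,.032],[.4912,.022,.032]]))
"
```

```text
t 34.65 pos [0.5145 0.0536 0.048 ] yaw 89.1 q6 -1.6 w 0.575 F [ 1.1  0.6 -1.5]
 shift [ 0.0008 -0.0031  0.007 ] rot [-0.01 -0.01  0.03] n50 0.2
[[376.99141395 249.717863  ]
 [262.95924857 251.36940803]]
```

View pics/w18.png

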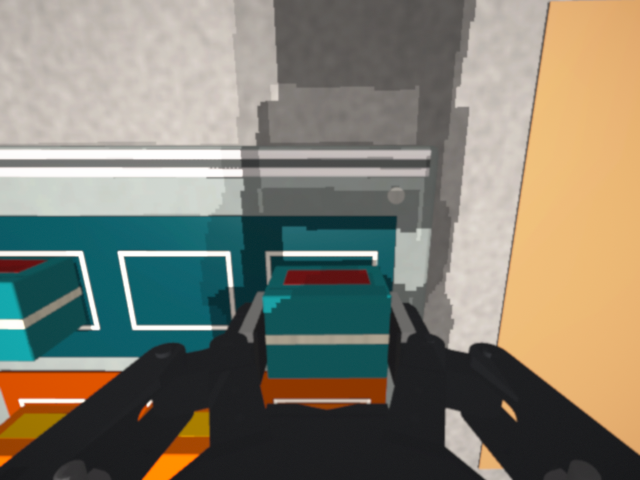

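apply_moves:
  commands:
    - {"linear": [0.001, -0.003, 0.003], "delta_rot": [0, 0, 0], "fingers": 255}
    - {"linear": [0.001, -0.003, 0.007], "delta_rot": [0, 0, 0], "fingers": 255}
    - {"linear": [0.001, -0.003, 0.0075], "delta_rot": [0, 0, 0], "fingers": 255}
    - {"linear": [0.001, -0.003, 0.0075], "delta_rot": [0, 0, 0], "fingers": 255}
    - {"linear": [0.001, -0.003, 0.0075], "delta_rot": [0, 0, 0], "fingers": 80}
    - {"linear": [0.001, -0.003, 0.0075], "delta_rot": [0, 0, 0], "fingers": 55}
    - {"linear": [0.001, -0.003, 0.0075], "delta_rot": [0, 0, 0], "fingers": 55}
    - {"linear": [0.001, -0.003, 0.0075], "delta_rot": [0, 0, 0], "fingers": 55}

```text
time: 35.5
tool_pos: [0.513, 0.0502, 0.0401]
tool_rot: [-0.0, 0.008, 1.0, -0.0]
contact_force: [0.2, 1.1, -0.5]
gripper_width: 0.787
```

apply_moves:
  commands:
    - {"linear": [0, 0, -0.01], "delta_rot": [0, 0, 0], "fingers": 55}
    - {"linear": [0, 0, -0.04], "delta_rot": [0, 0, 0], "fingers": 55}
    - {"linear": [0, 0, -0.08], "delta_rot": [0, 0, 0], "fingers": 20}
    - {"linear": [0, -0.01, -0.12], "delta_rot": [0, 0, 0], "fingers": 0}
    - {"linear": [0, -0.05, -0.14], "delta_rot": [0, 0, 0], "fingers": 0}
    - {"linear": [0, -0.09, -0.15], "delta_rot": [0, 0, 0], "fingers": 0}
    - {"linear": [0, -0.13, -0.15], "delta_rot": [0, 0, 0], "fingers": 0}
    - {"linear": [0, -0.17, -0.15], "delta_rot": [0, 0, 0], "fingers": 0}

```text
time: 36.3
tool_pos: [0.5106, -0.1213, 0.192]
tool_rot: [0.001, 0.008, 1.0, -0.001]
contact_force: [-0.1, -0.3, 0.0]
gripper_width: 1.004
```

```bash
python3 -c "
from h import *
go(.55,-.21,.23,89.1)
"
```

```text
t 36.3 pos [ 0.5106 -0.1213  0.192 ] yaw 89.1 q6 -1.93 w 1.004 F [-0.1 -0.3  0. ]
 shift [-0.0408 -0.0881 -0.0379] rot [-0.07  0.1   0.01] n50 2.1
```

apply_moves:
  commands:
    - {"linear": [-0.01, -0.03, 0], "delta_rot": [0, 0, 0], "fingers": 0}
    - {"linear": [-0.02, -0.07, 0], "delta_rot": [0, 0, 0], "fingers": 0}
    - {"linear": [-0.03, -0.11, 0], "delta_rot": [0, 0, 0], "fingers": 0}
    - {"linear": [-0.039, -0.15, 0], "delta_rot": [0, 0, 0], "fingers": 0}
    - {"linear": [-0.039, -0.168, 0], "delta_rot": [0, 0, 0], "fingers": 0}
    - {"linear": [-0.039, -0.168, 0], "delta_rot": [0, 0, 0], "fingers": 0}
    - {"linear": [-0.039, -0.168, 0], "delta_rot": [0, 0, 0], "fingers": 0}
    - {"linear": [-0.039, -0.168, 0], "delta_rot": [0, 0, 0], "fingers": 0}

```text
time: 37.1
tool_pos: [0.5466, -0.2869, 0.1901]
tool_rot: [-0.001, 0.007, 1.0, 0.0]
contact_force: [-0.2, -0.5, -0.0]
gripper_width: 1.003
```

```bash
python3 -c "
from h import *
go(.549,-.289,.1015,89.1)
im,c=grab('wrist','pics/w19.png')
im,c=grab('top','pics/t19.png')
a=im[180:350,255:495]; cv2.imwrite('pics/t19a.png',cv2.resize(a,None,fx=3.3,fy=3.3,interpolation=cv2.INTER_CUBIC))
"
```

```text
t 37.1 pos [ 0.5466 -0.2869  0.1901] yaw 89.2 q6 -2.16 w 1.003 F [-0.2 -0.5 -0. ]
 shift [-0.0025 -0.0021  0.0886] rot [ 0.02 -0.07  0.06] n50 1.8
```

View pics/w19.png

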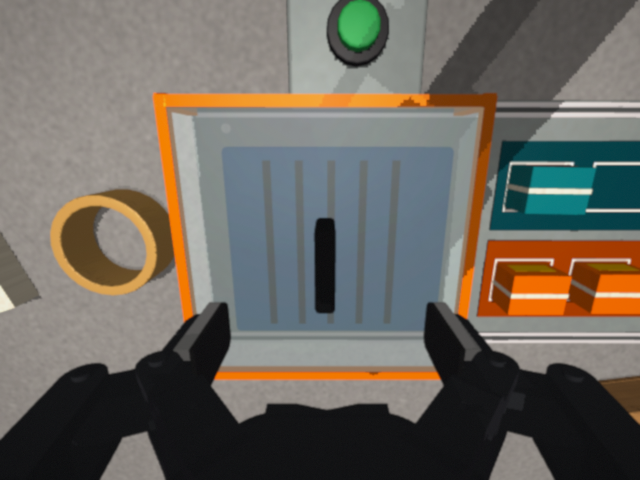

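View pics/t19a.png

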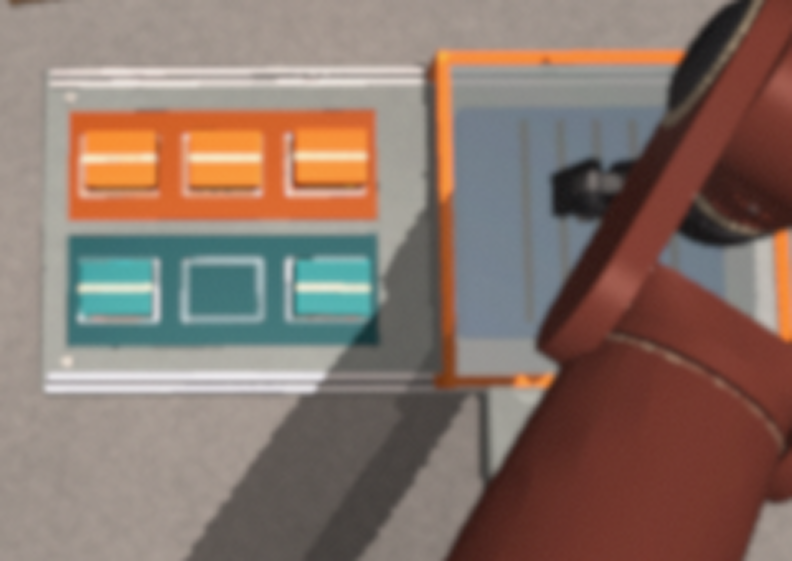

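```bash
python3 -c "
from h import *
im=cv2.imread('pics/t19.png');c=cam('top')
hsv=cv2.cvtColor(im,cv2.COLOR_BGR2HSV)
o=lambda P:print('   ',np.round(P,1))
M=dict(teal=(512.3,-23.4),orr=(603,-24.7)); yw=np.radians(-.95)
for kind,lo,hi in(('teal',(80,90,130),(98,255,255)),('orr',(8,170,190),(20,255,255))):
  m=cv2.inRange(hsv,lo,hi);m[:,:270]=0;m[:,370:]=0;m[:205]=0;m[292:]=0
  m=cv2.morphologyEx(m,cv2.MORPH_CLOSE,np.ones((3,3)))
  for k in cv2.findContours(m,0,2)[0]:
    if cv2.contourArea(k)<150: continue
    w=p2w(c,k[:,0,:],.066)[:,:2]*1000
    r=cv2.minAreaRect(w.astype(np.float32));d=np.array(r[0])-M[kind]
    print(kind,np.round(r[0],1),np.round(r[1],1),round(r[2],1),'local',round(d[0]*np.cos(yw)+d[1]*np.sin(yw),1),round(-d[0]*np.sin(yw)+d[1]*np.cos(yw),1))
"
```

```text
orr [597.  -24.7] [208.2  72.3] 89.0 local -6.0 -0.1
```

```bash
python3 -c "
from h import *
im=cv2.imread('pics/t19.png');c=cam('top')
f=lambda u,v:[255+u/3.3,180+v/3.3]
# top-face corners read from t19a
B={'o+':[(82,129),(157,129),(157,187),(83,187)],'o0':[(186,129),(263,129),(262,188),(187,188)],'o-':[(292,127),(369,127),(368,186),(293,186)],
't+':[(78,258),(154,258),(153,317),(79,317)],'t-':[(295,258),(369,257),(369,315),(296,316)]}
C={'o':(.603,-.0247),'t':(.5123,-.0234)};yw=np.radians(-.95)
for k,b in B.items():
  P=p2w(c,[f(*q) for q in b],.066)[:,:2];p=P.mean(0);d=p-C[k[0]]
  print(k,p.round(4),'size',np.round([np.ptp(P[:,0]),np.ptp(P[:,1])],3),'local',round(d[0]*np.cos(yw)+d[1]*np.sin(yw),4),round(-d[0]*np.sin(yw)+d[1]*np.cos(yw),4))
"
```

```text
o+ [0.6019 0.0459] size [0.042 0.053] local -0.0022 0.0706
o0 [ 0.6002 -0.0273] size [0.043 0.054] local -0.0027 -0.0027
o- [ 0.6003 -0.1012] size [0.043 0.054] local -0.0015 -0.0766
t+ [0.5115 0.0491] size [0.042 0.053] local -0.002 0.0725
t- [ 0.5096 -0.0999] size [0.04  0.051] local -0.0014 -0.0766
```

apply_moves:
  commands:
    - {"linear": [-0.0025, -0.002, 0.03], "delta_rot": [0, 0, 0], "fingers": 0}
    - {"linear": [-0.0025, -0.002, 0.06], "delta_rot": [0, 0, 0], "fingers": 0}
    - {"linear": [-0.0025, -0.002, 0.08], "delta_rot": [0, 0, 0], "fingers": 0}
    - {"linear": [-0.0025, -0.002, 0.087], "delta_rot": [0, 0, 0], "fingers": 0}
    - {"linear": [-0.0025, -0.002, 0.087], "delta_rot": [0, 0, 0], "fingers": 255}
    - {"linear": [-0.0025, -0.002, 0.087], "delta_rot": [0, 0, 0], "fingers": 255}
    - {"linear": [-0.0025, -0.002, 0.087], "delta_rot": [0, 0, 0], "fingers": 255}
    - {"linear": [-0.0025, -0.002, 0.087], "delta_rot": [0, 0, 0], "fingers": 255}

```text
time: 38.0
tool_pos: [0.5499, -0.2908, 0.1046]
tool_rot: [0.001, 0.008, 1.0, -0.001]
contact_force: [-0.1, -0.1, -0.3]
gripper_width: 0.331
```

apply_moves:
  commands:
    - {"linear": [0, 0, 0], "delta_rot": [0, 0, 0], "fingers": 255}
    - {"linear": [0, 0, 0], "delta_rot": [0, 0, 0], "fingers": 255}
    - {"linear": [0, 0.02, 0], "delta_rot": [0, 0, 0], "fingers": 255}
    - {"linear": [0, 0.045, 0], "delta_rot": [0, 0, 0], "fingers": 255}
    - {"linear": [0, 0.07, 0], "delta_rot": [0, 0, 0], "fingers": 255}
    - {"linear": [0, 0.095, 0], "delta_rot": [0, 0, 0], "fingers": 255}
    - {"linear": [0, 0.12, 0], "delta_rot": [0, 0, 0], "fingers": 255}
    - {"linear": [0, 0.145, 0], "delta_rot": [0, 0, 0], "fingers": 255}

```text
time: 38.8
tool_pos: [0.5518, -0.1447, 0.1044]
tool_rot: [0.001, 0.008, 1.0, -0.001]
contact_force: [0.7, -3.1, 3.5]
gripper_width: 0.15
```

```bash
python3 -c "
from h import *
go(.556,-.03,.103,89.1)
"
```

```text
t 38.8 pos [ 0.5518 -0.1447  0.1044] yaw 89.1 q6 -1.94 w 0.15 F [ 0.7 -3.1  3.5]
 shift [-0.0024  0.1147  0.0011] rot [-0.15  0.06 -0.  ] n50 2.3
```

apply_moves:
  commands:
    - {"linear": [0, 0.02, 0], "delta_rot": [0, 0, 0], "fingers": 255}
    - {"linear": [0, 0.04, 0], "delta_rot": [0, 0, 0], "fingers": 255}
    - {"linear": [0, 0.06, 0], "delta_rot": [0, 0, 0], "fingers": 255}
    - {"linear": [-0.001, 0.08, 0], "delta_rot": [0, 0, 0], "fingers": 255}
    - {"linear": [-0.001, 0.095, 0], "delta_rot": [0, 0, 0], "fingers": 255}
    - {"linear": [-0.001, 0.105, 0], "delta_rot": [0, 0, 0], "fingers": 255}
    - {"linear": [-0.001, 0.112, 0], "delta_rot": [0, 0, 0], "fingers": 255}
    - {"linear": [-0.001, 0.112, 0], "delta_rot": [0, 0, 0], "fingers": 255}

```text
time: 39.6
tool_pos: [0.5536, -0.0315, 0.1044]
tool_rot: [-0.001, 0.007, 1.0, 0.0]
contact_force: [-4.9, 2.7, 7.8]
gripper_width: 0.155
```

apply_moves:
  commands:
    - {"linear": [0, 0.001, 0], "delta_rot": [0, 0, 0], "fingers": 255}
    - {"linear": [0, 0.002, 0], "delta_rot": [0, 0, 0], "fingers": 255}
    - {"linear": [0, 0.003, 0], "delta_rot": [0, 0, 0], "fingers": 255}
    - {"linear": [0, 0.004, 0], "delta_rot": [0, 0, 0], "fingers": 255}
    - {"linear": [0, 0.005, 0], "delta_rot": [0, 0, 0], "fingers": 255}
    - {"linear": [0, 0.006, 0], "delta_rot": [0, 0, 0], "fingers": 255}
    - {"linear": [0, 0.006, 0], "delta_rot": [0, 0, 0], "fingers": 255}
    - {"linear": [0, 0.006, 0], "delta_rot": [0, 0, 0], "fingers": 255}

```text
time: 40.4
tool_pos: [0.5536, -0.0269, 0.1044]
tool_rot: [-0.001, 0.008, 1.0, -0.0]
contact_force: [-5.6, -1.1, 6.4]
gripper_width: 0.146
```

apply_moves:
  commands:
    - {"linear": [0, 0.001, 0], "delta_rot": [0, 0, 0], "fingers": 255}
    - {"linear": [0, 0.002, 0], "delta_rot": [0, 0, 0], "fingers": 255}
    - {"linear": [0, 0.003, 0], "delta_rot": [0, 0, 0], "fingers": 255}
    - {"linear": [0, 0.0035, 0], "delta_rot": [0, 0, 0], "fingers": 255}
    - {"linear": [0, 0.004, 0], "delta_rot": [0, 0, 0], "fingers": 255}
    - {"linear": [0, 0.004, 0], "delta_rot": [0, 0, 0], "fingers": 255}
    - {"linear": [0, 0.004, 0], "delta_rot": [0, 0, 0], "fingers": 255}
    - {"linear": [0, 0.004, 0], "delta_rot": [0, 0, 0], "fingers": 255}

```text
time: 41.2
tool_pos: [0.5537, -0.0239, 0.1044]
tool_rot: [-0.001, 0.008, 1.0, -0.001]
contact_force: [-5.9, -4.1, 6.9]
gripper_width: 0.149
```

apply_moves:
  commands:
    - {"linear": [0, 0.001, 0], "delta_rot": [0, 0, 0], "fingers": 255}
    - {"linear": [0, 0.002, 0], "delta_rot": [0, 0, 0], "fingers": 255}
    - {"linear": [0, 0.003, 0], "delta_rot": [0, 0, 0], "fingers": 255}
    - {"linear": [0, 0.003, 0], "delta_rot": [0, 0, 0], "fingers": 255}
    - {"linear": [0, 0.003, 0], "delta_rot": [0, 0, 0], "fingers": 255}
    - {"linear": [0, 0.003, 0], "delta_rot": [0, 0, 0], "fingers": 255}
    - {"linear": [0, 0.003, 0], "delta_rot": [0, 0, 0], "fingers": 255}
    - {"linear": [0, 0.003, 0], "delta_rot": [0, 0, 0], "fingers": 255}

```text
time: 42.0
tool_pos: [0.5537, -0.0238, 0.1044]
tool_rot: [-0.001, 0.008, 1.0, -0.004]
contact_force: [-5.9, -15.5, 6.6]
gripper_width: 0.15
```

apply_moves:
  commands:
    - {"linear": [0, -0.001, 0], "delta_rot": [0, 0, 0], "fingers": 255}
    - {"linear": [0, -0.002, 0], "delta_rot": [0, 0, 0], "fingers": 255}
    - {"linear": [0, -0.002, 0], "delta_rot": [0, 0, 0], "fingers": 0}
    - {"linear": [0, -0.002, 0], "delta_rot": [0, 0, 0], "fingers": 0}
    - {"linear": [0, -0.002, 0], "delta_rot": [0, 0, 0], "fingers": 0}
    - {"linear": [0, -0.002, 0], "delta_rot": [0, 0, 0], "fingers": 0}
    - {"linear": [0, -0.002, 0], "delta_rot": [0, 0, 0], "fingers": 0}
    - {"linear": [0, -0.002, 0], "delta_rot": [0, 0, 0], "fingers": 0}

```text
time: 42.8
tool_pos: [0.5543, -0.0222, 0.1028]
tool_rot: [-0.001, 0.008, 1.0, -0.0]
contact_force: [0.4, 0.8, 0.3]
gripper_width: 0.996
```

```bash
python3 -c "
from h import *
go(.388,-.261,.17,89.1)
"
```

```text
t 42.8 pos [ 0.5543 -0.0222  0.1028] yaw 89.1 q6 -1.73 w 0.996 F [0.4 0.8 0.3]
 shift [ 0.1626 -0.2414 -0.067 ] rot [-0.01 -0.07  0.01] n50 6.0
```

apply_moves:
  commands:
    - {"linear": [0, 0, -0.03], "delta_rot": [0, 0, 0], "fingers": 0}
    - {"linear": [0, 0, -0.07], "delta_rot": [0, 0, 0], "fingers": 0}
    - {"linear": [0.025, -0.035, -0.085], "delta_rot": [0, 0, 0], "fingers": 0}
    - {"linear": [0.05, -0.073, -0.085], "delta_rot": [0, 0, 0], "fingers": 255}
    - {"linear": [0.075, -0.11, -0.085], "delta_rot": [0, 0, 0], "fingers": 255}
    - {"linear": [0.1, -0.148, -0.085], "delta_rot": [0, 0, 0], "fingers": 255}
    - {"linear": [0.125, -0.186, -0.085], "delta_rot": [0, 0, 0], "fingers": 255}
    - {"linear": [0.145, -0.215, -0.085], "delta_rot": [0, 0, 0], "fingers": 255}

```text
time: 43.6
tool_pos: [0.4046, -0.2367, 0.1883]
tool_rot: [-0.0, 0.008, 1.0, -0.0]
contact_force: [1.0, -0.1, 0.3]
gripper_width: 0.143
```

apply_moves:
  commands:
    - {"linear": [0.008, -0.012, 0], "delta_rot": [0, 0, 0], "fingers": 255}
    - {"linear": [0.012, -0.022, 0.02], "delta_rot": [0, 0, 0], "fingers": 255}
    - {"linear": [0.012, -0.022, 0.04], "delta_rot": [0, 0, 0], "fingers": 255}
    - {"linear": [0.012, -0.022, 0.05], "delta_rot": [0, 0, 0], "fingers": 255}
    - {"linear": [0.012, -0.022, 0.05], "delta_rot": [0, 0, 0], "fingers": 255}
    - {"linear": [0.012, -0.022, 0.05], "delta_rot": [0, 0, 0], "fingers": 255}
    - {"linear": [0.012, -0.022, 0.05], "delta_rot": [0, 0, 0], "fingers": 255}
    - {"linear": [0.012, -0.022, 0.05], "delta_rot": [0, 0, 0], "fingers": 255}

```text
time: 44.4
tool_pos: [0.3943, -0.2572, 0.1393]
tool_rot: [0.0, 0.008, 1.0, -0.001]
contact_force: [-0.5, 0.2, 0.4]
gripper_width: 0.001
```

```bash
python3 -c "
from h import *
go(.388,-.261,.1,89.1)
im,c=grab('wrist','pics/w20.png')
im,c=grab('top','pics/t20.png')
im,c=grab('scene','pics/s20.png');cv2.imwrite('pics/s20a.png',cv2.resize(im[200:400,150:390],None,fx=3,fy=3,interpolation=cv2.INTER_CUBIC))
"
```

```text
t 44.4 pos [ 0.3943 -0.2572  0.1393] yaw 89.1 q6 -2.29 w 0.001 F [-0.5  0.2  0.4]
 shift [ 0.0062 -0.0039  0.0393] rot [-0.09  0.03  0.02] n50 0.8
```

View pics/w20.png

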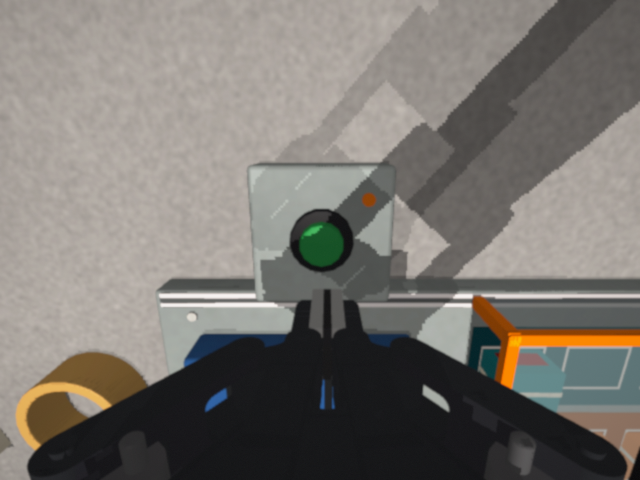

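View pics/t20.png

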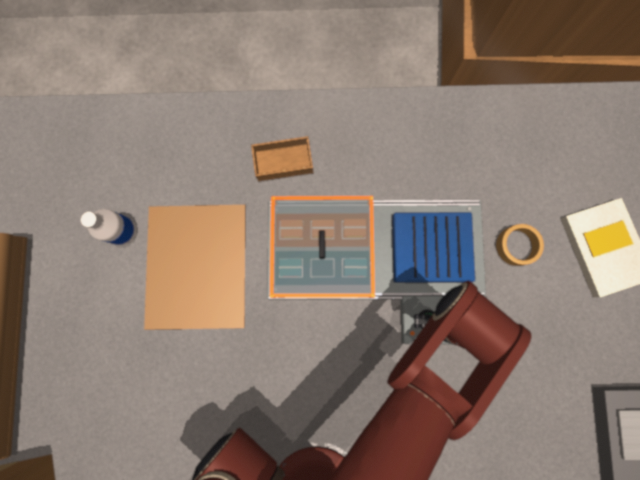

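View pics/s20a.png

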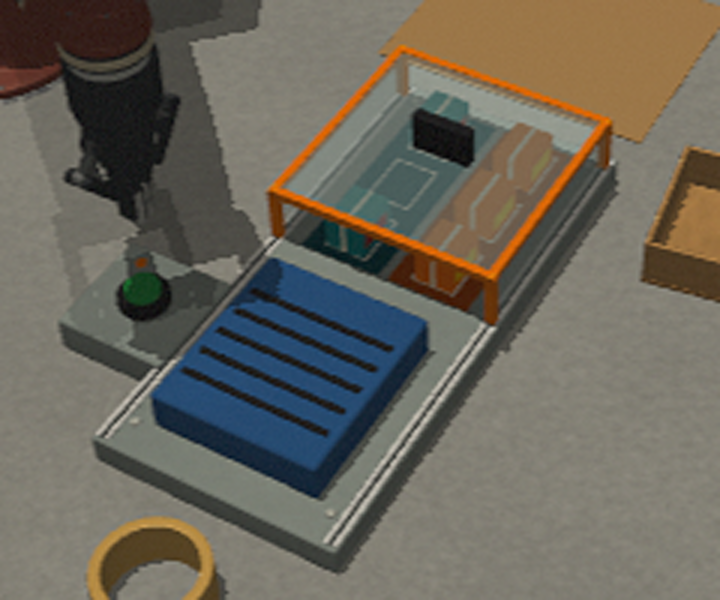

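```bash
python3 -c "
from h import *
def cen(f,roi):
  hsv=cv2.cvtColor(cv2.imread(f),cv2.COLOR_BGR2HSV);m=cv2.inRange(hsv,(45,90,40),(80,255,255));k=np.zeros_like(m);k[roi[1]:roi[3],roi[0]:roi[2]]=1;m*=k
  y,x=np.nonzero(m);return [x.mean(),y.mean()],len(x),(x.min(),x.max(),y.min(),y.max())
a=cen('pics/t3.png',(400,290,460,350));b=cen('pics/w20.png',(270,190,380,300));s=cen('pics/s20.png',(150,200,390,400));print(a,b,s)
for z in(.03,.04,.05,.06,.07):print(z,p2w(cam('top'),a[0],z)[0,:2].round(4),p2w(cam('wrist'),b[0],z)[0,:2].round(4),p2w(cam('scene'),s[0],z)[0,:2].round(4))
"
```

```text
([np.float64(428.50295857988164), np.float64(319.5443786982249)], 169, (np.int64(422), np.int64(435), np.int64(313), np.int64(327))) ([np.float64(321.0611866501854), np.float64(243.91100123609394)], 1618, (np.int64(299), np.int64(343), np.int64(222), np.int64(266))) ([np.float64(197.51724137931035), np.float64(295.6551724137931)], 116, (np.int64(191), np.int64(258), np.int64(273), np.int64(301)))
0.03 [ 0.3878 -0.2666] [ 0.3945 -0.2617] [ 0.3767 -0.2447]
0.04 [ 0.3882 -0.2644] [ 0.3916 -0.2615] [ 0.3832 -0.2518]
0.05 [ 0.3886 -0.2623] [ 0.3886 -0.2613] [ 0.3898 -0.2589]
0.06 [ 0.3891 -0.2601] [ 0.3857 -0.261 ] [ 0.3964 -0.266 ]
0.07 [ 0.3895 -0.2579] [ 0.3827 -0.2608] [ 0.4029 -0.2731]
```

apply_moves:
  commands:
    - {"linear": [0.0055, -0.004, 0.01], "delta_rot": [0, 0, 0], "fingers": 255}
    - {"linear": [0.0055, -0.004, 0.03], "delta_rot": [0, 0, 0], "fingers": 255}
    - {"linear": [0.0055, -0.004, 0.05], "delta_rot": [0, 0, 0], "fingers": 255}
    - {"linear": [0.0055, -0.004, 0.066], "delta_rot": [0, 0, 0], "fingers": 255}
    - {"linear": [0.0055, -0.004, 0.076], "delta_rot": [0, 0, 0], "fingers": 255}
    - {"linear": [0.0055, -0.004, 0.08], "delta_rot": [0, 0, 0], "fingers": 255}
    - {"linear": [0.0055, -0.004, 0.08], "delta_rot": [0, 0, 0], "fingers": 255}
    - {"linear": [0.0055, -0.004, 0.08], "delta_rot": [0, 0, 0], "fingers": 255}

```text
time: 45.35
tool_pos: [0.3884, -0.2613, 0.0589]
tool_rot: [0.0, 0.008, 1.0, -0.001]
contact_force: [0.3, -0.1, -0.1]
gripper_width: 0.002
```

apply_moves:
  commands:
    - {"linear": [0, 0, 0.002], "delta_rot": [0, 0, 0], "fingers": 255}
    - {"linear": [0, 0, 0.004], "delta_rot": [0, 0, 0], "fingers": 255}
    - {"linear": [0, 0, 0.006], "delta_rot": [0, 0, 0], "fingers": 255}
    - {"linear": [0, 0, 0.008], "delta_rot": [0, 0, 0], "fingers": 255}
    - {"linear": [0, 0, 0.01], "delta_rot": [0, 0, 0], "fingers": 255}
    - {"linear": [0, 0, 0.012], "delta_rot": [0, 0, 0], "fingers": 255}
    - {"linear": [0, 0, 0.013], "delta_rot": [0, 0, 0], "fingers": 255}
    - {"linear": [0, 0, 0.013], "delta_rot": [0, 0, 0], "fingers": 255}

```text
time: 46.15
tool_pos: [0.389, -0.2619, 0.0513]
tool_rot: [-0.001, 0.008, 1.0, 0.0]
contact_force: [-13.9, 11.1, 39.7]
gripper_width: -0.002
```

apply_moves:
  commands:
    - {"linear": [0, 0, -0.002], "delta_rot": [0, 0, 0], "fingers": 255}
    - {"linear": [0, 0, -0.004], "delta_rot": [0, 0, 0], "fingers": 255}
    - {"linear": [0, 0, -0.005], "delta_rot": [0, 0, 0], "fingers": 255}
    - {"linear": [0, 0, -0.005], "delta_rot": [0, 0, 0], "fingers": 255}
    - {"linear": [0, 0, -0.005], "delta_rot": [0, 0, 0], "fingers": 255}
    - {"linear": [0, 0, -0.005], "delta_rot": [0, 0, 0], "fingers": 255}
    - {"linear": [0, 0, -0.005], "delta_rot": [0, 0, 0], "fingers": 255}
    - {"linear": [0, 0, -0.005], "delta_rot": [0, 0, 0], "fingers": 255}

```text
time: 46.95
tool_pos: [0.3888, -0.2616, 0.0519]
tool_rot: [0.0, 0.008, 1.0, -0.001]
contact_force: [-1.5, 1.4, 10.3]
gripper_width: 0.003
```

apply_moves:
  commands:
    - {"linear": [0, 0, -0.002], "delta_rot": [0, 0, 0], "fingers": 255}
    - {"linear": [0, 0, -0.003], "delta_rot": [0, 0, 0], "fingers": 255}
    - {"linear": [0, 0, -0.003], "delta_rot": [0, 0, 0], "fingers": 255}
    - {"linear": [0, 0, -0.003], "delta_rot": [0, 0, 0], "fingers": 255}
    - {"linear": [0, 0, -0.003], "delta_rot": [0, 0, 0], "fingers": 255}
    - {"linear": [0, 0, -0.003], "delta_rot": [0, 0, 0], "fingers": 255}
    - {"linear": [0, 0, -0.003], "delta_rot": [0, 0, 0], "fingers": 255}
    - {"linear": [0, 0, -0.003], "delta_rot": [0, 0, 0], "fingers": 255}

```text
time: 47.75
tool_pos: [0.388, -0.2608, 0.0531]
tool_rot: [-0.0, 0.008, 1.0, -0.0]
contact_force: [1.9, -1.0, 3.6]
gripper_width: 0.002
```

apply_moves:
  commands:
    - {"linear": [0, 0, -0.01], "delta_rot": [0, 0, 0], "fingers": 255}
    - {"linear": [0, 0, -0.03], "delta_rot": [0, 0, 0], "fingers": 255}
    - {"linear": [0, 0, -0.06], "delta_rot": [0, 0, 0], "fingers": 255}
    - {"linear": [0, 0, -0.1], "delta_rot": [0, 0, 0], "fingers": 255}
    - {"linear": [0, 0, -0.13], "delta_rot": [0, 0, 0], "fingers": 255}
    - {"linear": [0, 0, -0.15], "delta_rot": [0, 0, 0], "fingers": 255}
    - {"linear": [0, 0, -0.15], "delta_rot": [0, 0, 0], "fingers": 255}
    - {"linear": [0, 0, -0.15], "delta_rot": [0, 0, 0], "fingers": 255}

```text
time: 48.55
tool_pos: [0.3875, -0.2601, 0.2021]
tool_rot: [-0.001, 0.008, 1.0, 0.001]
contact_force: [0.0, -0.8, -1.6]
gripper_width: -0.001
```

```bash
python3 -c "
from h import *
im,c=grab('top','pics/t21.png');cv2.imwrite('pics/t21a.png',cv2.resize(im[180:350,255:495],None,fx=3.3,fy=3.3,interpolation=cv2.INTER_CUBIC))
im,c=grab('scene','pics/s21.png');cv2.imwrite('pics/s21a.png',cv2.resize(im[200:400,150:390],None,fx=3,fy=3,interpolation=cv2.INTER_CUBIC))
"
```

```text
(no output)
```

View pics/t21a.png

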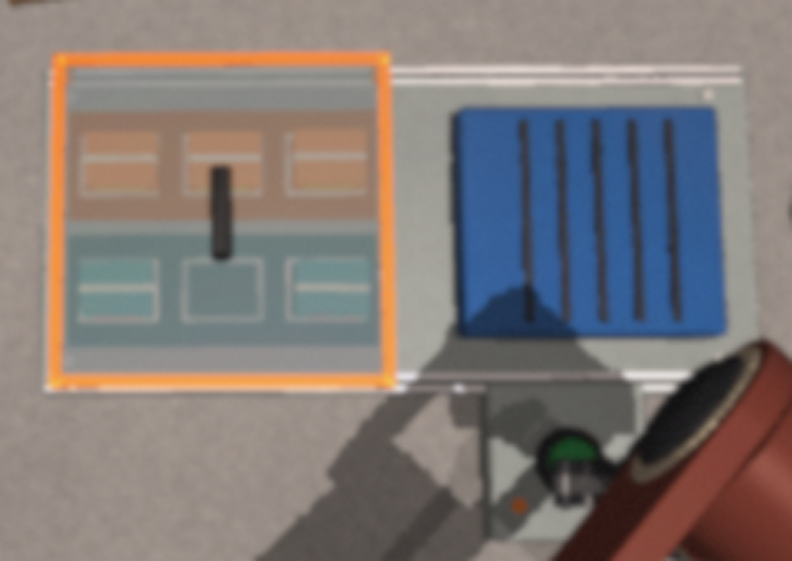

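View pics/s21a.png

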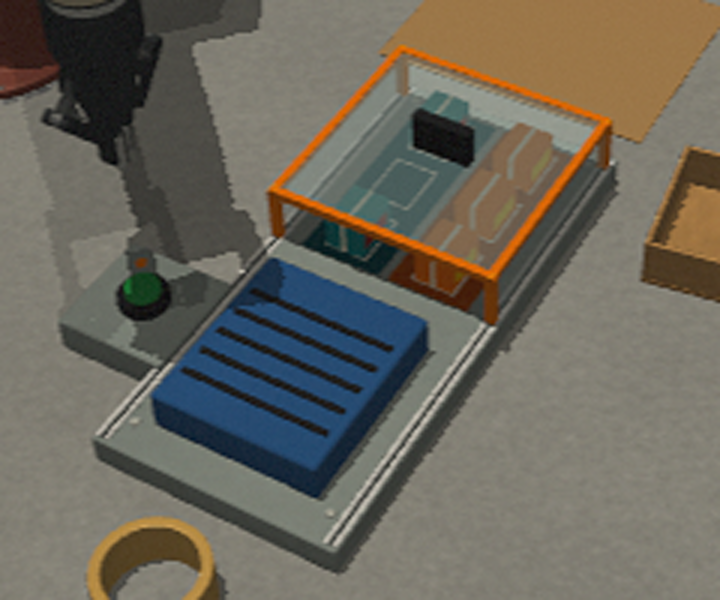

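Guard is shut, all five cartons stand in their outlines, the button is up and the robot is clear.

```bash
python3 -c "
from plant import *
print(job_done())"
```

```text
the job is handed in; nothing more can be done
None
```

I opened the guard, placed all five cartons, shut the guard, pressed the start button and handed the job in. It reports no verdict, so success rests on my own checks below.

- **Cartons:** three orange and two teal were on the bench. The orange ones fill all three outlines; the teal ones are in the two end outlines. In a top-camera measurement with the guard still open, every carton centre was within about 3.5 mm of its outline centre. The final pictures through the shut guard show them in the same places. I judged upright and square by eye only.
- **Guard:** opened to about 0.26 m, judged from the picture and the handle travel. To shut it I pushed against the stop until the force rose to about 15 N with no more movement; the final picture shows it over the deck.
- **Start button:** bottomed out, with the spring at about 3.6 N on the way back up. The peak upward force on the tool was about 40 N, applied through the fingertips. In the last picture it looks up again, with the arm well above it.
- **Knocked carton:** one teal carton was found about 3 cm from where I had measured it. I measured it again before gripping it.
- **Carton near the bottle:** I gripped this one across its long side to keep clear of the bottle.
- **Bystanders:** I saw no contact with the tape roll, bottle or box. In the pictures from just before the press they stood where they started.

No check failed or disagreed.

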